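# Gauge the width of a trimmed plaster cast on the tilted bench caliper

## Robot

A 6-joint arm with a two-finger parallel gripper is mounted at the origin on a cart in front of the work surface, level with it; the furniture and walls round the work are solid. World frame = base frame: x ahead of the robot, y to its left, z up, the work surface at z = 0. Lengths are in mm, angles in rad, forces in N, time in s.
With the tool pointing down it reaches from about 275 to 750 mm from the base axis. Payload 10.2 kg.
Tool frame: the origin (TCP) lies at the very end of the fingers, on their centre line; the grasp point (between the pads) lies 19 mm behind it; z points along the fingers, y is the direction in which the jaws open and shut (so a half turn about z gives the same grasp; the last joint's range is limited). The gripper opens to 85 mm and grips with 20 to 120 N. Pads are 22 mm wide; open, the fingers measure 114 mm over their backs; the gripper's body (76 mm by 85 mm) begins 54 mm behind the grasp point. The pads swing forward as they close: fully open they stand 13 mm farther back than shut.
Start: joints at [-1.332, 0.313, 1.498, -0, 1.331, -0.223], TCP at [233.908, -470.019, 210.094] pointing down, gripper open.
Joint ranges: [-2.94, 2.94], [-0.97, 2.17], [0.19, 2.56], [-1.23, 4.37], [0.02, 3.11], [-2.88, 2.88]. Speed limits (rad/s): [2.39, 2.39, 3.01, 3.14, 3.14, 3.14].

## Interface

Orientations are given as a unit quaternion [w, x, y, z].
In Python, from rig import ctrl, eyes, order gives the robot as it stands.
- The arm moves only by the tool move_arm, never from a script. Its argument "deltas" is a list of rows, each a list of 6 numbers: the shift along the tool's x, y, z in cm, then the turn, a rotation vector about the tool's x, y, z in degrees. A call has exactly 10 rows; each row shifts and turns the commanded pose from where the row before left it, along the tool's axes as they then stand; what a row does not reach is not made up. A row lasts 1/10 s, in which the tool goes at most 50 mm and 8.59 degrees, less where a joint would pass 70% of its speed; a pose out of reach is approached as far as the arm can. A call is refused whole if a number of a shift passes 5 or a number of a turn 8.59, either way. A call with a gripper value outside its range is refused whole. "grip" is the finger opening in cm, from 0 to 8.54, set as the call begins (left out, the last holds). The fingers move at their own pace and stop on an object; "newtons" is the grip in N (left out, the last holds). Time passes only in rows, so rows that do not move let the fingers close, or fill a call up. It gives the time, the measured TCP pose, the force and the opening at its end, in the units of the state.
- ctrl.sense(): the state, without advancing time (a new reading comes with each control period).
- eyes.capture(name): name is "side" or "top" or "wrist"; returns the picture (420x560x3 uint8, blue, green, red); there is no depth.
- eyes.camera_params(name): a dict with "K" (3x3 intrinsics, pixels), "camera_from_world" (4x4, takes a point from world to camera coordinates). Camera axes: x right, y down, z forward; pixel columns grow to the right and rows downward; lengths in mm; the calibration is good to about 2 mm. A picture is of the moment at which its call begins: read the wrist's pose just before it. camera_params takes no time and is no camera call; for the wrist camera it gives the pose at the moment of the call.
- order.finish_job(): hands the job in, once; it reports no verdict.
The state is a dict: "time_s": time; "joints": joint angles; "dq": joint speeds; "tau": joint torques, N m; "eef_pos": TCP position; "ee_rot": TCP orientation; "force": force on the tool from outside, world axes, zero at the start; "wrist_torque": the same for the moment, N m; "grip_width": opening from 0.0 (shut) to 1.0 (fully open).
Only numpy, scipy, OpenCV 4.12 (cv2) and the standard library are available. Lean on these libraries where they do the work, as an engineer would, in place of code of your own. Each camera call takes 0.05 s, during which the arm holds its last target.

## Task

Gauge the taller of the two plaster casts on the tilted bench caliper: lay it flat on the sloping bed between the open jaws, teeth up and its flat heel down against the ledge, and let go of it. Then slide the moving jaw by its thumb fin until the cast bears on both jaws and the fin's spring gives, its index line standing between the two force marks (a push of about 6 N, not hard up against the spring's stop), keep it there for a moment, and let go so that the jaws stay closed on the cast for the reading. Do not disturb the other things.

Things in the scene. Friction and masses are not known exactly. Their poses are not given: they have to be found in the camera images.
- bed: Sloping steel bed of the caliper, 206 mm wide, on a heavy fixed stand; rises at 30 degrees towards its back (forward and to the robot's left), so the tool must lean 30 degrees there, square to the bed. Origin: on the bed surface, mid-width, at the ledge. x up the slope, y along the ledge, z square out of the bed. Ledge (x < 0) 10 mm high. Back rail with scale at x 70 to 84 mm, 46 mm high.
- anvil: The fixed jaw: steel plate at the +y end of the bed (the left, near end), 30 mm high, 70 mm long up the slope. Frame the same as the bed's; its measuring face is the plane y = +90 mm and looks to -y.
- jaw_plate: The moving jaw: steel plate 12 mm thick, 62 mm long up the slope, 30 mm high, facing the fixed jaw. Frame parallel to the bed's; its measuring face is the plane y = 0 of this frame, looking to +y; x and z as in the bed's frame.
- slide_jaw (a joint): Opening between the two jaw faces in m: 0 shut, at most 0.132, at the start 0.122 to 0.130. The slide closes to +y of the bed, has about 1.5 N of friction and stays where it is left.
- thumb (a joint): Travel of the thumb fin on the jaw's carriage, towards the fixed jaw, in m. The fin drives the jaw through a spring: preload 2.5 N, then 1.2 N per mm, stop at 0.008. While the jaw runs free it stays near 0; once the cast is caught the spring gives. Force marks at 0.0015 (4.3 N) and 0.005 (8.5 N). Let go, it springs back to 0.
- fin (a point): Grip point on the black thumb fin, a plate 10 mm thick along the bed's y, 22 mm wide up the slope, standing square out of the bed: 20 mm above this point, 24 mm below it to its foot block (22 x 16 mm) on the 60 mm long carriage; keep the fingertips off the block. Axes as the bed's. It lies 39 mm behind the moving jaw's face, 77 mm up the slope, 88 mm out from the bed.
- tall_cast (a point): Centre of the taller plaster cast (to be gauged): horseshoe, 35 mm high over the teeth, solid base 26 mm high, 50 mm front to heel, roughly 60 mm across the heel (the exact width is what is gauged), under 0.2 kg. Point 17.5 mm above the underside. z up, x from front to heel (heel at x = +25 mm), y across. Sides taper to the front: grip across y near x = +10 mm, about 56 mm wide.
- tall_heel (a point): Middle of the taller cast's flat heel face, 13 mm above its underside; axes as the cast's (+x looks straight out of the heel). It comes to lie against the ledge.
- low_cast (a point): Centre of the other, lower cast (27 mm high, same outline), which stays where it is; the point is 13.5 mm above the underside.
- burs: Bystander: alloy bur block 26 x 62 mm, 48 mm high with the burs. Origin under its centre.
- wheel: Bystander: brown grinding wheel lying flat, 40 mm across, 12 mm thick. Origin under its centre.
- wax: Bystander: flat box of wax 62 x 100 x 24 mm. Origin under its centre.

How it is judged:
By the outcome, as a careful person would: the job done as asked, in the order asked, and still so for the second after the job is handed in, with the robot touching nothing.
It also fails if it takes over 66 s, if anything falls off the work surface, if the arm or the gripper's body presses on something with over 40 N, if the wrist force passes 120 N, or if a joint passes its speed limit or range.

## Working session

There is one attempt and no reset: what is moved stays moved. The work goes in short steps, Python scripts to look and compute and a tool call to move; the robot and the scene stay as the last step left them, time stands still between calls to the robot, and variables do not carry over. Pictures are saved under pics/ and viewed, and the job is handed in when it is done.

Besides the shell and the picture viewer there is one more tool, called after ">>>" by a JSON object that holds its "method" and its "body". move_arm: Moves the arm, as the interface text tells. Its arguments: {"type":"object","properties":{"deltas":{"type":"array"},"grip":{"type":"number"},"newtons":{"type":"number"}},"required":["deltas"]}

```bash
mkdir -p pics; ls; python3 - <<'E'
from rig import ctrl, eyes, order
import cv2, numpy as np
np.set_printoptions(suppress=True,precision=4)
s=ctrl.sense(); print(s)
for n in ("side","top","wrist"):
    p=eyes.camera_params(n); print(n,p["K"],p["camera_from_world"])
    cv2.imwrite(f"pics/{n}0.png",eyes.capture(n))
E
```

```text
pics
{'time_s': 0.0, 'joints': array([-1.3324,  0.3134,  1.4985, -0.    ,  1.331 , -0.2234]), 'dq': array([-0.0009,  0.0003,  0.0019, -0.    , -0.    ,  0.0007]), 'tau': array([  0.0012, -41.226 , -25.9743,  -0.0001,   0.0042,  -0.    ]), 'eef_pos': array([ 233.8258, -469.7227,  209.5355]), 'ee_rot': array([-0.0006,  0.9735,  0.2289, -0.    ]), 'force': array([0.4785, 0.4125, 0.0688]), 'wrist_torque': array([-0.0393,  0.0409,  0.0009]), 'grip_width': 0.9995164694414211}
side [[395.51     0.     271.7504]
 [  0.     395.51   210.6154]
 [  0.       0.       1.    ]] [[ -0.9293  -0.3691   0.0109 534.4768]
 [ -0.2432   0.5895  -0.7703 274.8207]
 [  0.2779  -0.7185  -0.6376 678.9625]
 [  0.       0.       0.       1.    ]]
top [[490.0832   0.     286.6712]
 [  0.     490.0832 203.8946]
 [  0.       0.       1.    ]] [[ -0.0021  -1.      -0.0016 -70.9979]
 [ -0.9879   0.0023  -0.1551 621.6211]
 [  0.1551   0.0013  -0.9879 881.3107]
 [  0.       0.       0.       1.    ]]
wrist [[309.4267   0.     284.6814]
 [  0.     309.4267 212.5071]
 [  0.       0.       1.    ]] [[   0.4469   -0.8946   -0.0014 -524.9388]
 [  -0.8482   -0.4242    0.3172  -42.27  ]
 [  -0.2843   -0.1406   -0.9484  378.6812]
 [   0.        0.        0.        1.    ]]
```

View pics/side0.png

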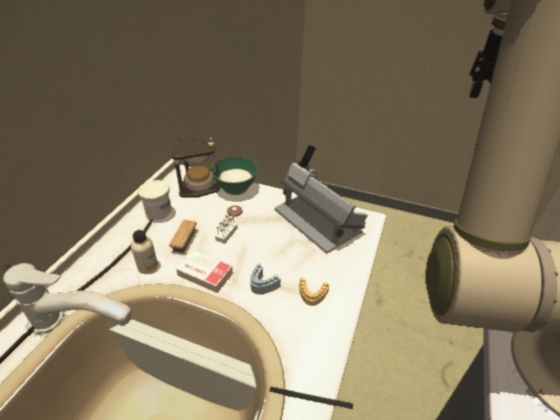

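View pics/top0.png

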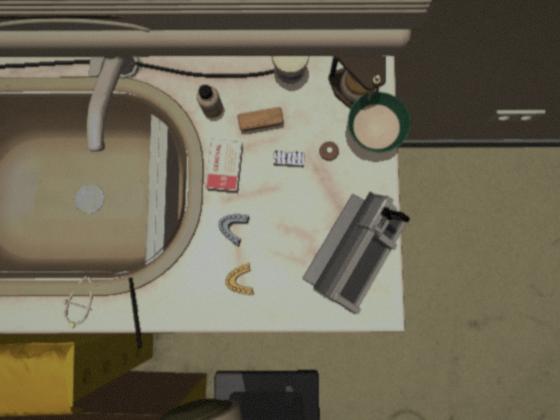

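View pics/wrist0.png

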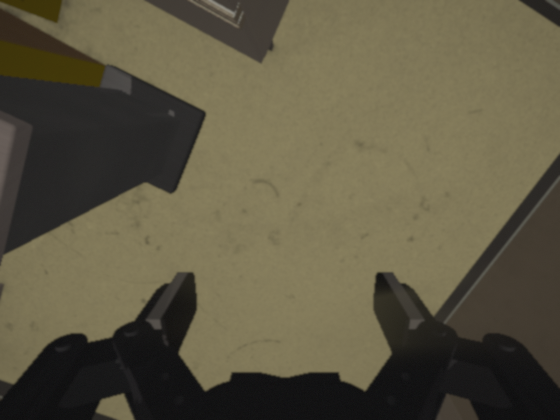

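```bash
python3 - <<'E'
import cv2, numpy as np
a=cv2.imread("pics/side0.png")[135:315,220:400]; b=cv2.imread("pics/top0.png")[180:320,210:420]
cv2.imwrite("pics/z1.png",cv2.resize(a,None,fx=3.3,fy=3.3,interpolation=2)); cv2.imwrite("pics/z2.png",cv2.resize(b,None,fx=3.8,fy=3.8,interpolation=2))
E
```

```text
(no output)
```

View pics/z1.png

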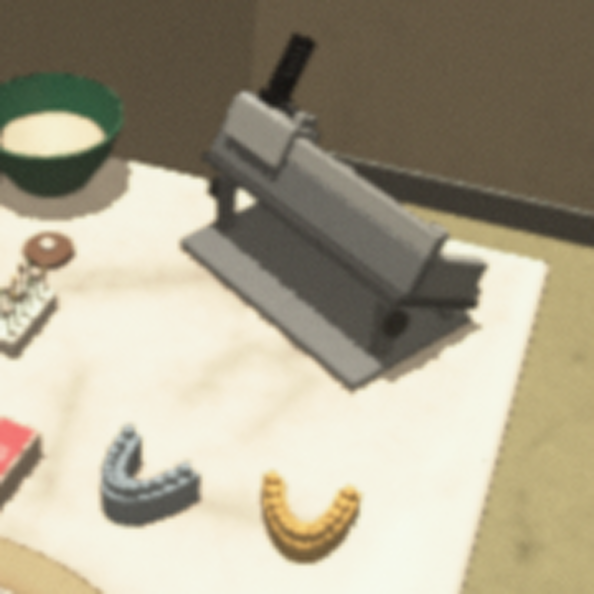

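View pics/z2.png

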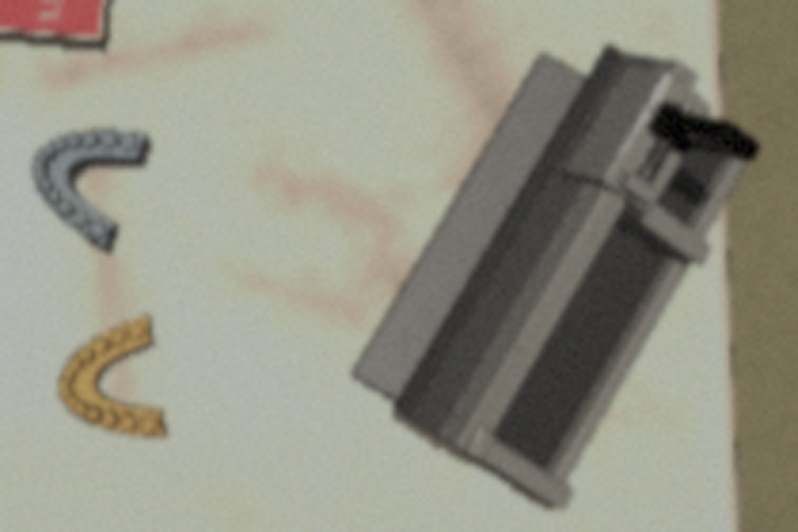

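```bash
cat > h.py <<'E'
from rig import ctrl, eyes, order
import cv2, numpy as np
from scipy.spatial.transform import Rotation as R
np.set_printoptions(suppress=True,precision=3)
def Q(q): return R.from_quat([q[1],q[2],q[3],q[0]])
def cam(n):
    p=eyes.camera_params(n); return np.array(p["K"]),np.array(p["camera_from_world"])
def ray(c,uv):
    K,T=c; d=T[:3,:3].T@np.linalg.solve(K,[uv[0],uv[1],1.]); o=-T[:3,:3].T@T[:3,3]; return o,d/np.linalg.norm(d)
def onz(c,uv,z):
    o,d=ray(c,uv); return o+d*(z-o[2])/d[2]
def proj(c,P):
    K,T=c; p=T[:3,:3]@np.asarray(P,float)+T[:3,3]; p=K@p; return p[:2]/p[2]
def tri(obs):
    A=np.zeros((3,3));b=np.zeros(3);L=[]
    for c,uv in obs:
        o,d=ray(c,uv);M=np.eye(3)-np.outer(d,d);A+=M;b+=M@o;L.append((o,d))
    X=np.linalg.solve(A,b); return X,[np.linalg.norm(np.cross(X-o,d)) for o,d in L]
def rot(z,y):
    z=np.array(z,float);z/=np.linalg.norm(z);y=np.array(y,float);y-=z*(y@z);y/=np.linalg.norm(y)
    return R.from_matrix(np.c_[np.cross(y,z),y,z])
def delta(p1,r1,s=None):
    "delta in the present tool axes cm, deg"
    s=s or ctrl.sense(); r0=Q(s["ee_rot"]); 
    t=r0.inv().apply(np.array(p1)-s["eef_pos"])/10; w=(r0.inv()*r1).as_rotvec(degrees=True)
    print("delta cm",t,"rotvec deg",w, "final-frame cm", r1.inv().apply(np.array(p1)-s["eef_pos"])/10); return t,w
E
python3 - <<'E'
from h import *
c=cam("top")
for uv in [(235,228),(240,279),(402,213),(357,302)]: print(uv,onz(c,uv,20))
s=ctrl.sense(); w=cam("wrist"); o,d=ray(w,(280,210)); r=Q(s["ee_rot"])
print("cam in tool",r.inv().apply(o-s["eef_pos"]),r.inv().apply(d), r.as_matrix())
E
```

```text
(235, 228) [578.796  28.087  20.   ]
(240, 279) [480.911  17.134  20.   ]
(402, 213) [ 607.444 -297.108   20.   ]
(357, 302) [ 437.351 -205.264   20.   ]
cam in tool [  80.78     0.411 -162.189] [-0.31  -0.015  0.951] [[ 0.895  0.446 -0.   ]
 [ 0.446 -0.895  0.001]
 [ 0.    -0.001 -1.   ]]
```

>>> {"method": "move_arm", "body": {"deltas": [[3.8,-3.2,-0.3,0,0,0],[3.8,-3.2,-0.3,0,0,0],[3.8,-3.2,-0.3,0,0,0],[3.8,-3.2,-0.3,0,0,0],[3.8,-3.2,-0.3,0,0,0],[3.8,-3.2,-0.3,0,0,0],[3.8,-3.2,-0.3,0,0,0],[3.8,-3.2,-0.3,0,0,0],[3.8,-3.2,-0.3,0,0,0],[3.8,-3.2,-0.3,0,0,0]]}}

```text
time_s: 1.15
eef_pos: [431.9, -12.1, 240.3]
ee_rot: [0.0, 0.973, 0.229, 0.0]
force: [0.3, -1.1, 0.9]
grip_width: 1.0
```

```bash
cat > snap.py <<'E'
from h import *
import sys,pickle
tag=sys.argv[1]
for n in sys.argv[2:]:
    s=ctrl.sense();c=cam(n); im=eyes.capture(n); cv2.imwrite(f"pics/{n}_{tag}.png",im); pickle.dump(c,open(f"pics/{n}_{tag}.pkl","wb"))
    cv2.imwrite(f"pics/{n}_{tag}_x.png",cv2.resize(im,(800,600),interpolation=2))
    print(n,s["time_s"],s["eef_pos"],s["ee_rot"],s["force"],s["grip_width"],s["joints"])
E
python3 snap.py 1 wrist
```

```text
wrist 1.15 [431.854 -12.124 240.32 ] [0.    0.973 0.229 0.   ] [ 0.288 -1.076  0.876] 0.9997927182532131 [-0.301  0.081  1.702 -0.     1.358  0.808]
```

View pics/wrist_1_x.png

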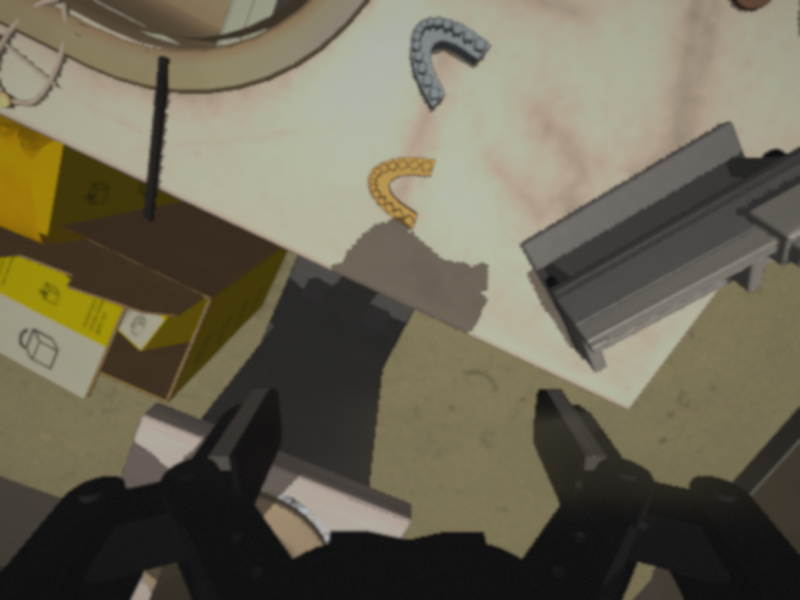

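```bash
python3 - <<'E'
from h import *
import pickle
t=cam("top"); w=pickle.load(open("pics/wrist_1.pkl","rb")); s=cam("side")
def T(u): return (u[0]/3.8+210,u[1]/3.8+180)
def W(u): return (u[0]*.7,u[1]*.7)
def S(u): return (u[0]/3.3+220,u[1]/3.3+135)
print(tri([(t,T((147,145))),(w,W((488,44))),]),tri([(t,T((110,248))),(w,W((434,107)))]))
print(tri([(t,T((150,325))),(w,W((434,165)))]),tri([(t,T((163,433))),(w,W((413,226)))]))
# masks
for n,im in (("top",cv2.imread("pics/top0.png")),("wrist",cv2.imread("pics/wrist_1.png")),("side",cv2.imread("pics/side0.png"))):
    hsv=cv2.cvtColor(im,cv2.COLOR_BGR2HSV)
    for nm,lo,hi in (("yel",(12,110,90),(28,255,255)),("blu",(95,40,40),(125,255,255))):
        m=cv2.inRange(hsv,lo,hi); k,l,st,ce=cv2.connectedComponentsWithStats(m)
        for i in range(1,k):
            if 100<st[i,4]<5000: print(n,nm,st[i],ce[i])
E
```

```text
(array([598.312,   2.763,  34.352]), [np.float64(3.0414494713230544), np.float64(3.0414494713230265)]) (array([546.044,  20.26 ,  20.082]), [np.float64(0.798062633888705), np.float64(0.798062633888766)])
(array([507.291,  -0.241,  12.54 ]), [np.float64(0.6461757051796101), np.float64(0.6461757051794641)]) (array([453.17 ,  -7.43 ,   8.624]), [np.float64(0.8421773300699796), np.float64(0.8421773300699944)])
top yel [239 109  43  20 590] [260.073 118.642]
top yel [226 264  27  30 323] [237.892 280.108]
wrist yel [   0   80   45   90 2991] [ 18.951 125.128]
wrist yel [258 111  46  49 954] [277.384 129.356]
wrist yel [   0  178  148  103 3339] [ 52.937 213.939]
side yel [187 165  22  17 305] [197.97  173.187]
side yel [170 221  26  28 391] [182.708 234.417]
side yel [300 279  29  26 360] [312.322 292.919]
```

>>> {"method": "move_arm", "body": {"deltas": [[1.1,0.75,0.9,0,0,-4.5],[1.1,0.75,0.9,0,0,-4.5],[1.1,0.75,0.9,0,0,-4.5],[1.1,0.75,0.9,0,0,-4.5],[1.1,0.75,0.9,0,0,-4.5],[1.1,0.75,0.9,0,0,-4.5],[1.1,0.75,0.9,0,0,-4.5],[1.1,0.75,0.9,0,0,-4.5],[1.1,0.75,0.9,0,0,-4.5],[1.1,0.75,0.9,0,0,-4.5]]}}

```text
time_s: 2.2
eef_pos: [558.6, 13.8, 149.4]
ee_rot: [-0.0, 0.811, 0.585, -0.0]
force: [-0.2, 0.0, 0.2]
grip_width: 1.003
```

```bash
python3 snap.py 2 wrist
```

```text
wrist 2.2 [558.608  13.8   149.413] [-0.     0.811  0.585 -0.   ] [-0.17   0.016  0.206] 1.0026583794309756 [-0.185  0.439  1.481 -0.     1.222  0.136]
```

View pics/wrist_2_x.png

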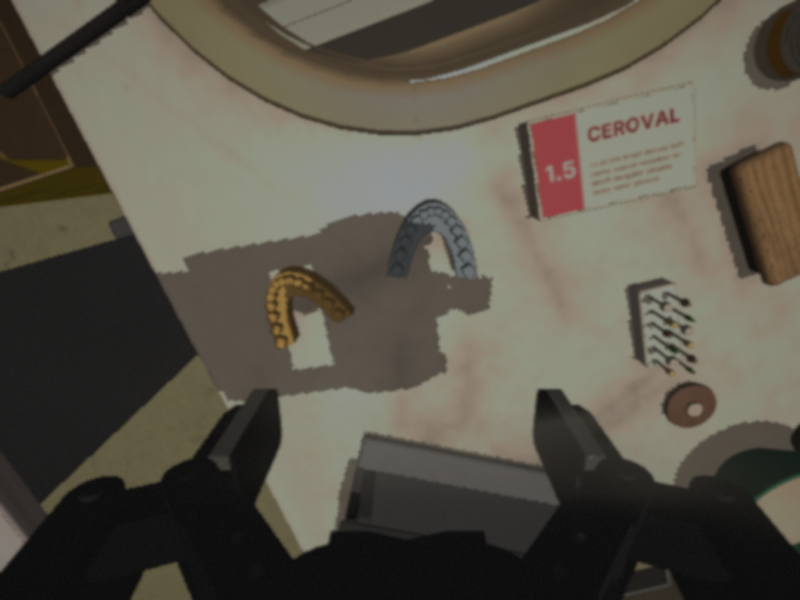

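```bash
python3 - <<'E'
import cv2
im=cv2.imread("pics/wrist_2.png")[130:255,170:350]
cv2.imwrite("pics/z3.png",cv2.resize(im,None,fx=4.4,fy=4.4,interpolation=2))
E
```

```text
(no output)
```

View pics/z3.png

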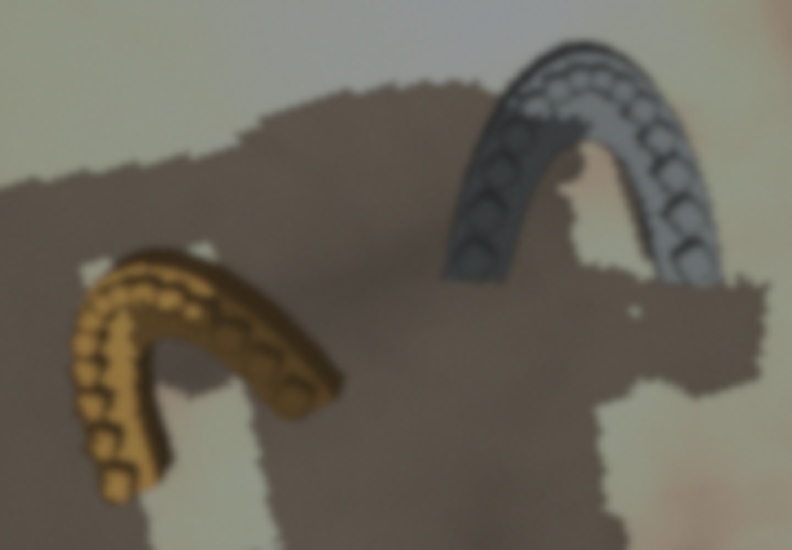

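```bash
python3 - <<'E'
from h import *
import pickle
w=pickle.load(open("pics/wrist_2.pkl","rb"))
Z=lambda u:(u[0]/4.4+170-.4,u[1]/4.4+130-.4)
for z in (0,18,26,35):
    a,b=onz(w,Z((443,281)),z),onz(w,Z((720,286)),z); f=onz(w,Z((582,40)),z)
    a2,b2=onz(w,Z((113,503)),z),onz(w,Z((343,380)),z)
    print(z,a,b,np.linalg.norm(a-b),"mid",(a+b)/2,"front",f,np.linalg.norm(f-(a+b)/2),"yel w",np.linalg.norm(a2-b2))
# top0 blue tips: check
t=cam("top")
a,b=[onz(w,Z(u),26) for u in ((443,281),(720,286))]
m=(a+b)/2; y=(b-a)/np.linalg.norm(b-a); x=np.cross(y,[0,0,1]); print("y",y,"x",x,np.degrees(np.arctan2(x[1],x[0])))
for P in (a,b,m-50*x+[0,0,-26],m-50*x): print(proj(t,P),proj(w,P))
E
```

```text
0 [543.206  16.157   0.   ] [605.068  -5.545   0.   ] 65.5581202318072 mid [574.137   5.306   0.   ] front [590.94   58.999   0.   ] 56.2603942971001 yel w 67.14241510714095
18 [545.559  20.449  18.   ] [603.847   0.001  18.   ] 61.770790934618994 mid [574.703  10.225  18.   ] front [590.535  60.816  18.   ] 53.01019983088675 yel w 63.26356020831058
26 [546.605  22.357  26.   ] [603.304   2.465  26.   ] 60.08753346920202 mid [574.954  12.411  26.   ] front [590.355  61.623  26.   ] 51.56566895701412 yel w 61.53962469771927
35 [547.781  24.503  35.   ] [602.693   5.238  35.   ] 58.19386882060782 mid [575.237  14.87   35.   ] front [590.152  62.532  35.   ] 49.940571723907446 yel w 59.60019724830417
y [ 0.944 -0.331  0.   ] x [-0.331 -0.944  0.   ] -109.33183917678669
[237.415 244.361] [270.282 193.464]
[248.08  215.044] [333.236 194.6  ]
[220.293 222.736] [302.244 137.919]
[218.472 221.16 ] [303.759 140.469]
```

```bash
python3 - <<'E'
import cv2,numpy as np
a=cv2.imread("pics/wrist_1.png")[0:165,245:355]; b=cv2.imread("pics/side0.png")[255:310,240:340]
a=cv2.resize(a,None,fx=3.6,fy=3.6,interpolation=2); b=cv2.resize(b,None,fx=4,fy=4,interpolation=2)
c=np.zeros((600,800,3),np.uint8); c[:a.shape[0],:a.shape[1]]=a; c[:b.shape[0],400:400+b.shape[1]]=b[:, :400]
cv2.imwrite("pics/z4.png",c)
E
```

```text
(no output)
```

View pics/z4.png

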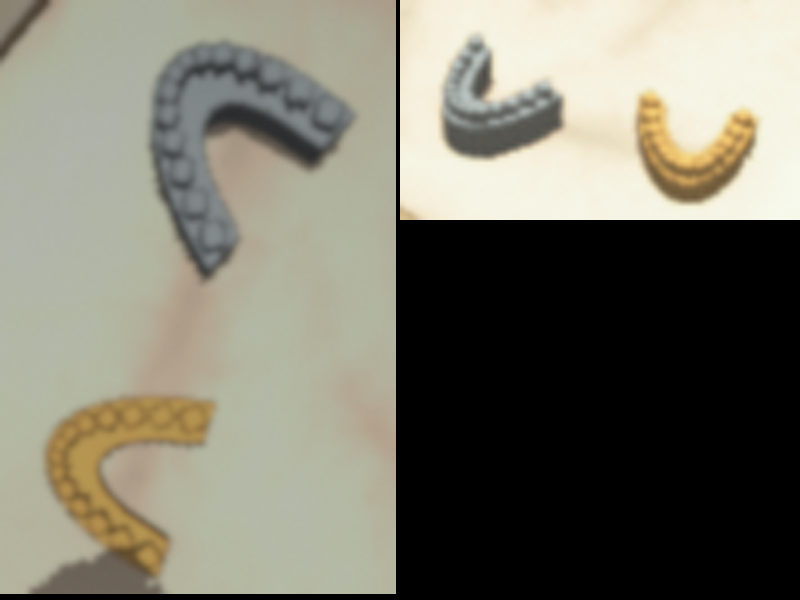

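```bash
python3 - <<'E'
from h import *
import pickle
w=pickle.load(open("pics/wrist_1.pkl","rb"))
m=np.array([574.95,12.41,26]); x=np.array([-.331,-.944,0]); y=np.array([.944,-.331,0])
for P in (m-30*y,m+30*y,m-30*y-[0,0,26],m-50*x): p=proj(w,P); print(p,(p-[245,0])*3.6)
s=ctrl.sense()
delta(m*[1,1,0]-15*x+[0,0,95], rot([0,0,-1],y))
E
```

```text
[302.607  73.705] [207.384 265.337]
[343.477  31.211] [354.518 112.361]
[301.412  76.057] [203.083 273.806]
[291.023  15.123] [165.684  54.441]
delta cm [1.773 1.634 5.281] rotvec deg [-0.134 -0.009  1.205] final-frame cm [1.808 1.584 5.284]
```

>>> {"method": "move_arm", "body": {"deltas": [[0.6,0.5,1.5,0,0,0.4],[0.6,0.6,1.5,0,0,0.4],[0.6,0.5,1.8,0,0,0.4],[0,0,1.8,0,0,0],[0,0,1.8,0,0,0],[0,0,1.8,0,0,0],[0,0,1.5,0,0,0],[0,0,1.2,0,0,0],[0,0,0.8,0,0,0],[0,0,0.6,0,0,0]]}}

```text
time_s: 3.25
eef_pos: [579.2, 25.5, 6.6]
ee_rot: [-0.0, 0.818, 0.575, -0.0]
force: [-0.1, -0.4, 0.5]
grip_width: 1.001
```

```bash
python3 snap.py 3 wrist
```

```text
wrist 3.25 [579.194  25.455   6.584] [-0.     0.818  0.575 -0.   ] [-0.064 -0.406  0.51 ] 1.0005550263939011 [-0.158  0.66   1.538  0.     0.943  0.187]
```

View pics/wrist_3_x.png

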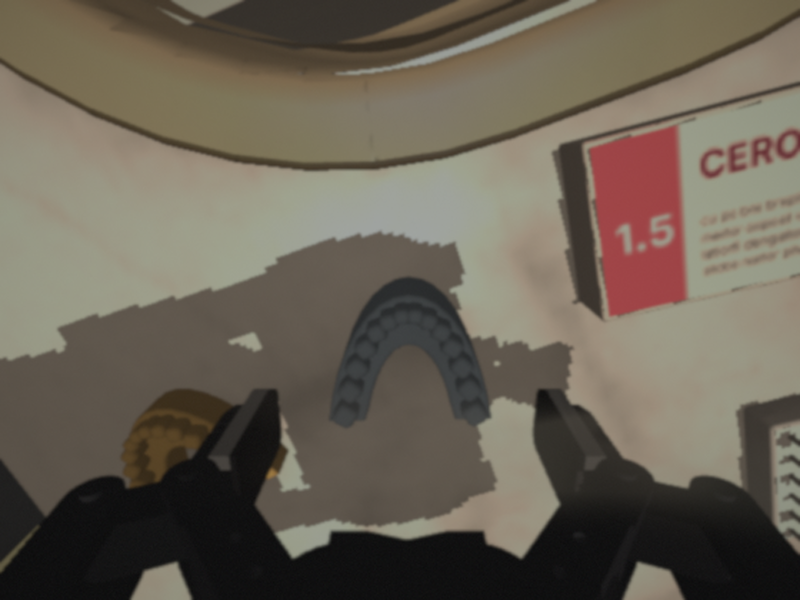

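```bash
python3 - <<'E'
from h import *
import pickle
w=pickle.load(open("pics/wrist_3.pkl","rb"));s=ctrl.sense();r=Q(s["ee_rot"])
for z in (26,33):
  for u in ((331,418),(489,418),(345,427),(474,427)):
    P=onz(w,(u[0]*.7-.4,u[1]*.7-.4),z); print(z,P,r.inv().apply(P-s["eef_pos"]))
for q in ((0,0,0),(0,0,-19),(11,-42,0),(11,-42,-13),(-11,-42,-13)): print(q,proj(w,s["eef_pos"]+r.apply(q))/.7)
E
```

```text
26 [548.296  24.008  26.   ] [-11.742 -28.233 -20.062]
26 [603.727   4.184  26.   ] [-11.638  30.637 -20.13 ]
26 [551.73   18.639  26.   ] [-15.632 -23.184 -20.067]
26 [597.327   2.333  26.   ] [-15.545  25.241 -20.123]
33 [551.142  27.805  33.   ] [ -7.207 -26.848 -27.065]
33 [603.855   8.954  33.   ] [ -7.109  29.135 -27.13 ]
33 [554.408  22.7    33.   ] [-10.906 -22.047 -27.07 ]
33 [597.769   7.194  33.   ] [-10.824  24.004 -27.123]
(0, 0, 0) [406.25  364.861]
(0, 0, -19) [406.222 388.102]
(11, -42, 0) [301.11  339.845]
(11, -42, -13) [293.197 353.658]
(-11, -42, -13) [297.747 405.501]
```

>>> {"method": "move_arm", "body": {"deltas": [[0,0,0,0,0,0],[0,0,0,0,0,0],[0,0,0,0,0,0],[0,0,0,0,0,0],[0,0,0,0,0,0],[0,0,0,0,0,0],[0,0,0,0,0,0],[0,0,0,0,0,0],[0,0,0,0,0,0],[0,0,0,0,0,0]], "grip": 4.0, "newtons": 40}}

```text
time_s: 4.3
eef_pos: [579.3, 25.5, 7.1]
ee_rot: [0.0, 0.818, 0.575, 0.0]
force: [0.3, -0.6, 0.1]
grip_width: 0.471
```

```bash
python3 snap.py 4 wrist
```

```text
wrist 4.3 [579.252  25.514   7.1  ] [0.    0.818 0.575 0.   ] [ 0.341 -0.634  0.111] 0.47070127598096706 [-0.158  0.659  1.538 -0.     0.944  0.187]
```

View pics/wrist_4_x.png

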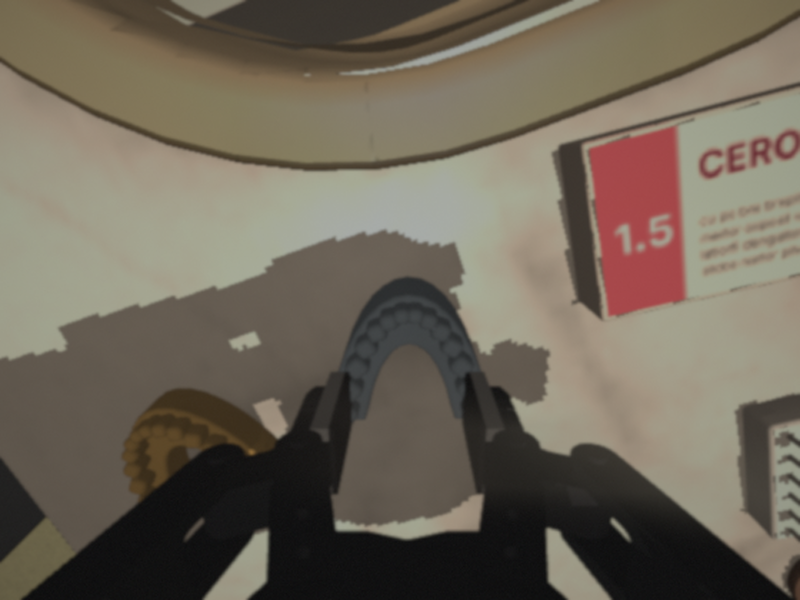

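```bash
python3 - <<'E'
from h import *
import pickle
w=pickle.load(open("pics/wrist_4.pkl","rb"));s=ctrl.sense();r=Q(s["ee_rot"])
for y in (-20,-28):
  for x in (11,-11):
    for z in (0,-6,-19,-30): print((x,y,z),proj(w,s["eef_pos"]+r.apply((x,y,z)))/.7)
im=cv2.imread("pics/wrist_4.png")[180:360,200:370]; cv2.imwrite("pics/z5.png",cv2.resize(im,None,fx=3.3*1.0,fy=3.3,interpolation=2))
E
```

```text
(11, -20, 0) [356.935 340.399]
(11, -20, -6) [355.262 346.571]
(11, -20, -19) [351.223 361.471]
(11, -20, -30) [347.278 376.025]
(-11, -20, 0) [358.755 389.427]
(-11, -20, -6) [357.206 396.931]
(-11, -20, -19) [353.484 414.967]
(-11, -20, -30) [349.87  432.477]
(11, -28, 0) [336.831 340.367]
(11, -28, -6) [334.486 346.538]
(11, -28, -19) [328.825 361.435]
(11, -28, -30) [323.295 375.986]
(-11, -28, 0) [339.418 389.396]
(-11, -28, -6) [337.249 396.899]
(-11, -28, -19) [332.034 414.932]
(-11, -28, -30) [326.97  432.439]
```

View pics/z5.png

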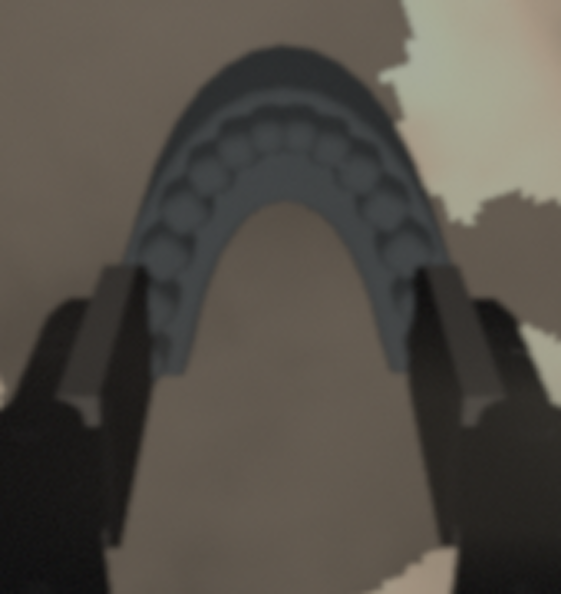

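```bash
python3 snap.py 4 side top; python3 - <<'E'
from h import *
import pickle
c=cam("side");s=ctrl.sense();r=Q(s["ee_rot"])
for q in ((0,0,0),(11,20,0),(11,-20,0),(11,-20,-27),(11,20,-27),(0,0,-73)): print(q,proj(c,s["eef_pos"]+r.apply(q)))
im=cv2.imread("pics/side_4.png")[190:310,200:350]; cv2.imwrite("pics/z6.png",cv2.resize(im,None,fx=5,fy=5,interpolation=2))
E
```

```text
side 4.35 [579.243  25.516   7.113] [-0.     0.818  0.575  0.   ] [-0.18  -0.142  0.267] 0.4695987024330803 [-0.158  0.659  1.538  0.     0.944  0.187]
top 4.4 [579.236  25.515   7.098] [ 0.     0.818  0.575 -0.   ] [-0.43   0.451  0.901] 0.46909345472436803 [-0.158  0.659  1.538 -0.     0.944  0.187]
(0, 0, 0) [265.382 280.105]
(11, 20, 0) [254.676 278.174]
(11, -20, 0) [269.068 288.334]
(11, -20, -27) [269.158 279.541]
(11, 20, -27) [254.455 269.384]
(0, 0, -73) [265.406 255.438]
```

View pics/z6.png

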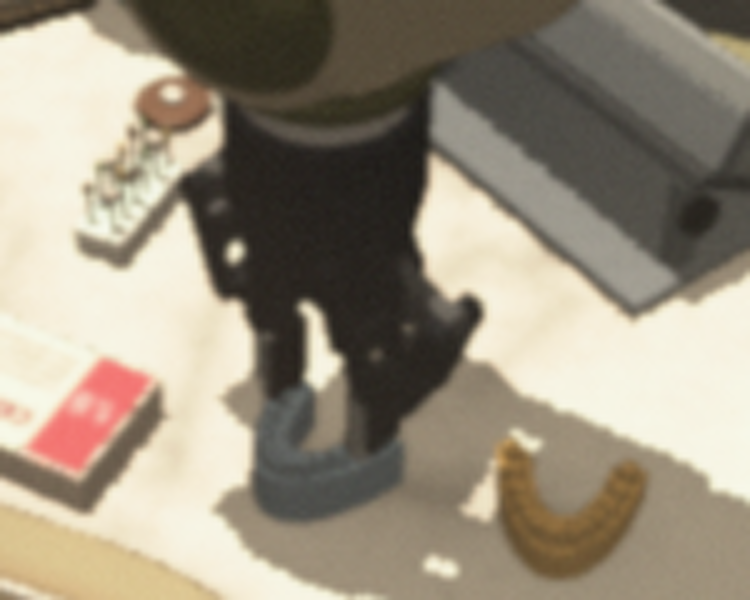

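>>> {"method": "move_arm", "body": {"deltas": [[0,0,0,0,0,0],[0,0,0,0,0,0],[0,0,0,0,0,0],[0,0,0,0,0,0],[0,0,0,0,0,0],[0,0,0.1,0,0,0],[0,0,0.2,0,0,0],[0,0,0.2,0,0,0],[0,0,0.2,0,0,0],[0,0,0.2,0,0,0]], "grip": 8.5}}

```text
time_s: 5.45
eef_pos: [579.2, 25.5, -2.2]
ee_rot: [-0.0, 0.818, 0.575, -0.0]
force: [0.1, 0.0, -0.3]
grip_width: 0.995
```

```bash
python3 snap.py 5 side wrist;  python3 - <<'E'
import cv2,numpy as np
im=cv2.imread("pics/side_5.png")[190:310,200:350]; a=cv2.resize(im,None,fx=4,fy=4,interpolation=2)[:,:600]
cv2.imwrite("pics/z7.png",a)
E
```

```text
side 5.45 [579.185  25.533  -2.17 ] [-0.     0.818  0.575 -0.   ] [ 0.084  0.048 -0.278] 0.9950096602641904 [-0.158  0.673  1.542  0.     0.926  0.187]
wrist 5.5 [578.979  25.562  -2.483] [-0.     0.818  0.575 -0.   ] [ 0.599  1.012 -0.108] 0.9943721984491488 [-0.158  0.674  1.542  0.     0.926  0.187]
```

View pics/z7.png

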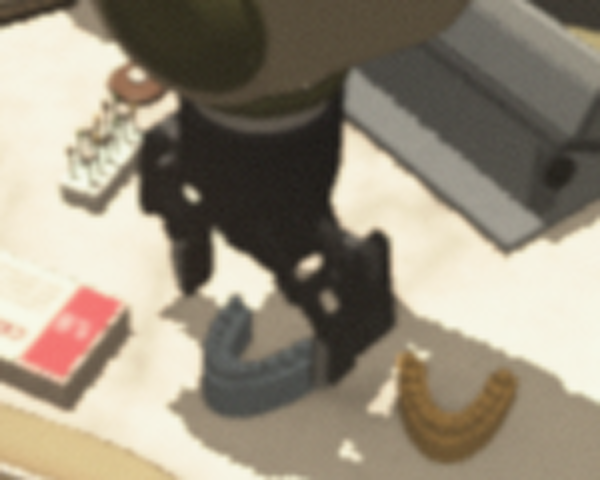

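View pics/wrist_5_x.png

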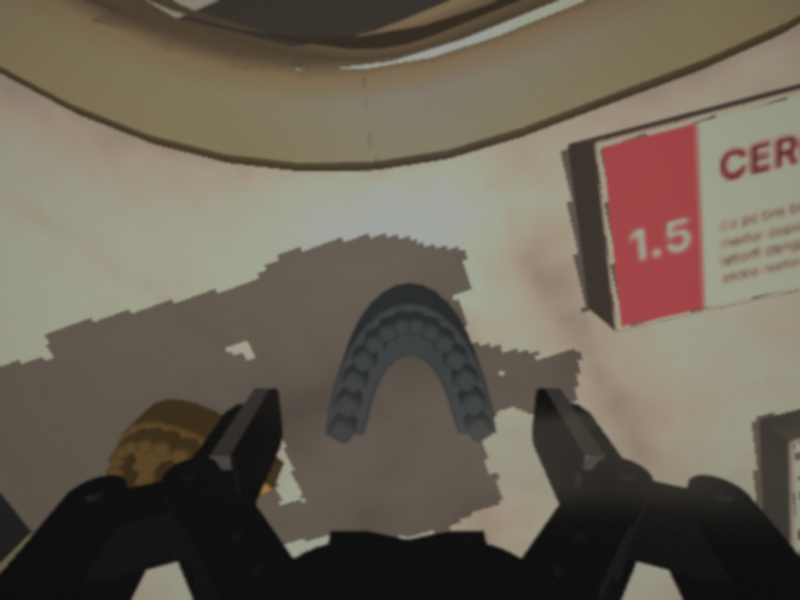

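>>> {"method": "move_arm", "body": {"deltas": [[0,0,0.3,0,0,0],[0,0,0.3,0,0,0],[0,0,0.3,0,0,0],[0,0,0.3,0,0,0],[0,0,0.2,0,0,0],[0,0,0.2,0,0,0],[0,0,0.2,0,0,0],[0,0,0.2,0,0,0],[0,0,0,0,0,0],[0,0,0,0,0,0]]}}

```text
time_s: 6.55
eef_pos: [579.3, 25.5, -21.9]
ee_rot: [0.0, 0.818, 0.575, 0.0]
force: [-0.1, -0.1, -0.1]
grip_width: 0.993
```

```bash
python3 snap.py 6 side;  python3 - <<'E'
import cv2,numpy as np
im=cv2.imread("pics/side_6.png")[190:310,200:350]; a=cv2.resize(im,None,fx=4,fy=4,interpolation=2)[:,:600]
cv2.imwrite("pics/z8.png",a)
E
```

```text
side 6.55 [579.272  25.5   -21.899] [0.    0.818 0.575 0.   ] [-0.13  -0.071 -0.15 ] 0.9933078022498881 [-0.158  0.705  1.549 -0.     0.888  0.187]
```

View pics/z8.png

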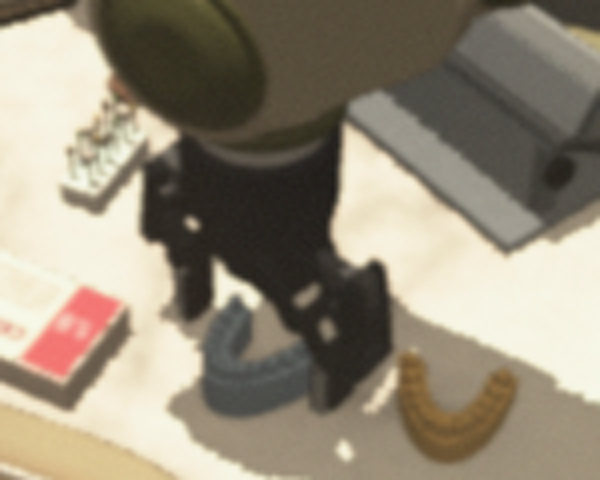

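>>> {"method": "move_arm", "body": {"deltas": [[0,0,0,0,0,0],[0,0,0,0,0,0],[0,0,0,0,0,0],[0,0,0,0,0,0],[0,0,0,0,0,0],[0,0,0,0,0,0],[0,0,0,0,0,0],[0,0,0,0,0,0],[0,0,0,0,0,0],[0,0,0,0,0,0]], "grip": 4.0, "newtons": 40}}

```text
time_s: 7.6
eef_pos: [579.3, 25.5, -21.2]
ee_rot: [0.0, 0.818, 0.575, 0.0]
force: [-2.0, 0.1, 5.5]
grip_width: 0.695
```

```bash
python3 snap.py 7 wrist
```

```text
wrist 7.6 [579.333  25.491 -21.23 ] [0.    0.818 0.575 0.   ] [-1.966  0.107  5.504] 0.695374116744306 [-0.158  0.704  1.549 -0.     0.889  0.187]
```

View pics/wrist_7_x.png

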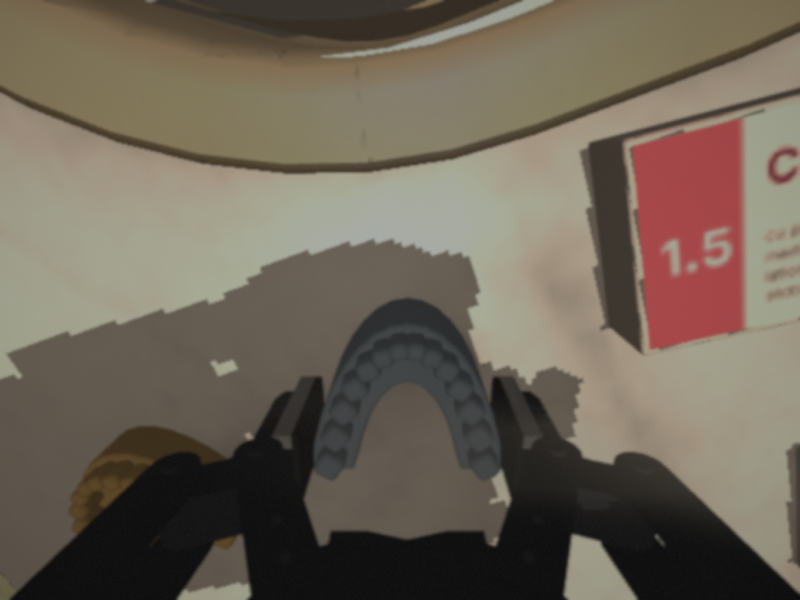

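```bash
python3 - <<'E'
import cv2
im=cv2.imread("pics/wrist_1.png")[75:265,360:560]; cv2.imwrite("pics/z9.png",cv2.resize(im,None,fx=4,fy=4,interpolation=2)[:600] if 0 else cv2.resize(im,None,fx=3.15,fy=3.15,interpolation=2))
im=cv2.imread("pics/top0.png")[185:315,295:415]; cv2.imwrite("pics/z10.png",cv2.resize(im,None,fx=4.6,fy=4.6,interpolation=2))
im=cv2.imread("pics/side0.png")[140:255,270:372]; cv2.imwrite("pics/z11.png",cv2.resize(im,None,fx=5.2,fy=5.2,interpolation=2))
E
```

```text
(no output)
```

View pics/z9.png

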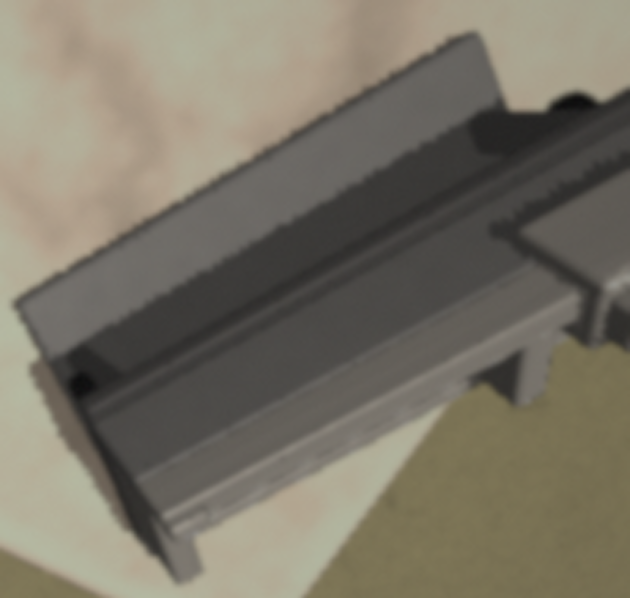

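View pics/z10.png

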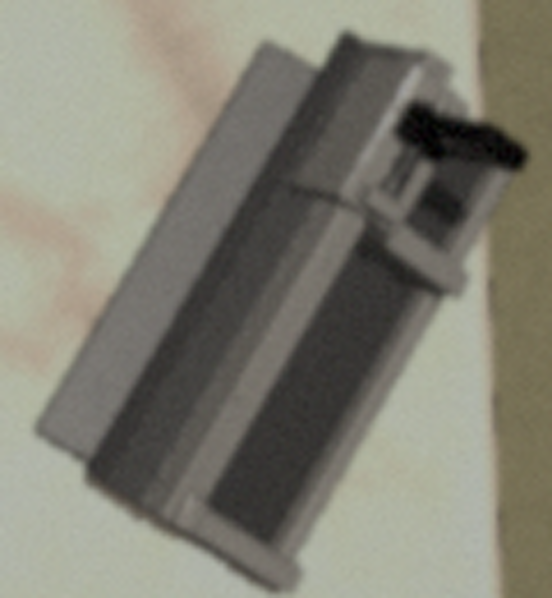

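View pics/z11.png

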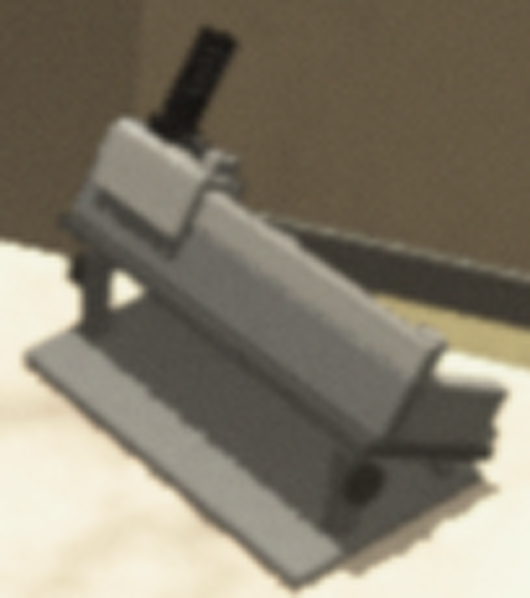

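```bash
python3 - <<'E'
from h import *
import pickle
t=cam("top"); w=pickle.load(open("pics/wrist_1.pkl","rb")); s=cam("side")
T=lambda u:(u[0]/4.6+295-.4,u[1]/4.6+185-.4)
W=lambda u:(u[0]/3.15+360-.3,u[1]/3.15+75-.3)
S=lambda u:(u[0]/5.2+270-.4,u[1]/5.2+140-.4)
print("topback corner",tri([(t,T((155,497))),(w,W((137,483)))]),tri([(t,T((155,497))),(w,W((137,483))),(s,S((430,352)))]))
print("topfront",tri([(t,T((185,513))),(w,W((172,527))),(s,S((442,343)))]))
print("botback",tri([(t,T((90,470))),(w,W((87,403))),(s,S((375,450)))]))
a,b=onz(t,T((38,430)),4),onz(t,T((268,42)),4); print(a,b,np.degrees(np.arctan2(*(a-b)[1::-1])))
a,b=onz(w,W((15,303)),4),onz(w,W((475,35)),4); print(a,b,np.degrees(np.arctan2(*(a-b)[1::-1])))
print("plate corner",tri([(t,T((38,430))),(w,W((15,303))),(s,S((295,588)))]))
print("fin top",tri([(t,T((520,150))),(s,S((225,35)))]))
print("anvil low",tri([(t,T((298,575))),(s,S((505,393)))]))
h=np.array([574.95,12.41,0]); st=ctrl.sense(); print("heel in tool",Q(st["ee_rot"]).inv().apply(h-st["eef_pos"]))
E
```

```text
topback corner (array([ 454.77 , -144.495,   93.718]), [np.float64(1.9752936061746895), np.float64(1.9752936061746686)]) (array([ 454.299, -141.229,  110.817]), [np.float64(3.689634626657525), np.float64(5.87584119676358), np.float64(5.297830332440171)])
topfront (array([ 448.894, -154.385,  110.712]), [np.float64(2.298699992989375), np.float64(1.3404228328606158), np.float64(1.285968080818384)])
botback (array([ 465.576, -122.176,   73.38 ]), [np.float64(1.2352366743600078), np.float64(1.4639477344654883), np.float64(2.520862108178006)])
[ 482.492 -103.447    4.   ] [ 648.665 -204.386    4.   ] 148.7241809975424
[ 482.379 -103.29     4.   ] [ 648.304 -206.003    4.   ] 148.2411401360164
plate corner (array([ 483.109, -103.37 ,    2.807]), [np.float64(0.6217146498662782), np.float64(0.8396625468030618), np.float64(1.4541960134838015)])
fin top (array([ 580.929, -272.759,  161.566]), [np.float64(0.0049597185236473825), np.float64(0.0049597185236124495)])
anvil low (array([ 423.609, -204.923,   52.801]), [np.float64(1.5063148481392405), np.float64(1.5063148481392146)])
heel in tool [-13.771   0.293 -21.217]
```

```bash
cat > bed.py <<'E'
from h import *
yaw=np.radians(148.5); o=np.array([517.,-240.,36.])
def axes():
    y=np.array([np.cos(yaw),np.sin(yaw),0]); xh=np.array([np.sin(yaw),-np.cos(yaw),0]); x=xh*np.cos(np.pi/6)+[0,0,.5]; n=np.cross(x,y); return x,y,n
X,Y,N=axes(); B=np.c_[X,Y,N]
def b2w(p): return o+B@np.array(p,float)
def w2b(p): return B.T@(np.array(p)-o)
RT=rot(-N,-Y)
E
python3 - <<'E'
from bed import *
s=ctrl.sense(); p=b2w((16,27,69)); print(p,"final",b2w((16,27,-21))); delta(p,RT); print(Q(s["ee_rot"]).as_matrix(),RT.as_matrix(), RT.as_rotvec())
E
```

```text
[ 483.192 -243.494  103.756] final [ 506.705 -205.125   25.813]
delta cm [-28.564   0.037 -12.494] rotvec deg [-3.062 29.898 11.5  ] final-frame cm [-17.962   5.856 -24.801]
[[ 0.338  0.941  0.   ]
 [ 0.941 -0.338 -0.   ]
 [-0.     0.    -1.   ]] [[ 0.452  0.853  0.261]
 [ 0.738 -0.522  0.426]
 [ 0.5   -0.    -0.866]] [-2.454 -1.374 -0.657]
```

>>> {"method": "move_arm", "body": {"deltas": [[0,0,-0.4,0,0,0],[0,0,-0.8,0,0,0],[0,0,-1.4,0,0,0],[0,0,-1.8,0,0,0],[0,0,-2.0,0,0,0],[0,0,-2.0,0,0,0],[0,0,-2.0,0,0,0],[0,0,-2.0,0,0,0],[0,0,-2.0,0,0,0],[0,0,-1.6,0,0,0]]}}

```text
time_s: 8.65
eef_pos: [579.4, 25.5, 140.5]
ee_rot: [0.001, 0.818, 0.575, 0.001]
force: [-0.2, 0.3, -1.1]
grip_width: 0.688
```

```bash
python3 - <<'E'
from bed import *
s=ctrl.sense(); print(s["eef_pos"],s["grip_width"],s["joints"],s["force"]); p=b2w((16,27,69)); delta(p,RT)
E
```

```text
[579.434  25.542 140.508] 0.68843605676543 [-0.158  0.491  1.426  0.     1.223  0.187] [-0.155  0.331 -1.144]
delta cm [-28.575   0.019   3.664] rotvec deg [-2.973 29.859 11.521] final-frame cm [-26.058   5.851 -10.801]
```

>>> {"method": "move_arm", "body": {"deltas": [[-2.0,0,-0.8,0,0,0],[-3.0,0,-0.8,0,0,0],[-3.0,0,-0.8,0,0,0],[-3.0,0,-0.8,0,0,0],[-3.0,0,-0.8,0,0,0],[-3.0,0,0,0,0,0],[-3.0,0,0,0,0,0],[-3.0,0,0,0,0,0],[-3.0,0,0,0,0,0],[-2.6,0,0,0,0,0]]}}

```text
time_s: 9.65
eef_pos: [482.0, -245.0, 179.2]
ee_rot: [0.001, 0.818, 0.575, 0.0]
force: [-1.0, 0.1, -0.6]
grip_width: 0.686
```

```bash
python3 - <<'E'
from bed import *
s=ctrl.sense(); print(s["eef_pos"],s["grip_width"],s["joints"],s["force"]); p=b2w((16,27,69)); t,w=delta(p,RT)
r=Q(s["ee_rot"]); v=w/10
# iterate 10 rows with constant local shift
M=np.zeros((3,3)); cur=r; st=R.from_rotvec(v,degrees=True)
for i in range(10): M+=cur.as_matrix(); cur=cur*st
print("row",np.linalg.solve(M,p-s["eef_pos"])/10,v)
E
```

```text
[ 481.969 -244.959  179.246] 0.6861559217849381 [-0.687  0.372  1.499 -0.     1.27  -0.342] [-1.027  0.093 -0.585]
delta cm [0.183 0.058 7.549] rotvec deg [-3.009 29.914 11.479] final-frame cm [-3.611  0.028  6.632]
row [-0.16  -0.009  0.747] [-0.301  2.991  1.148]
```

>>> {"method": "move_arm", "body": {"deltas": [[-0.16,0,0.6,-0.3,3.0,1.15],[-0.16,0,0.6,-0.3,3.0,1.15],[-0.16,0,0.6,-0.3,3.0,1.15],[-0.16,0,0.6,-0.3,3.0,1.15],[-0.16,0,0.6,-0.3,3.0,1.15],[-0.16,0,0.6,-0.3,3.0,1.15],[-0.16,0,0.6,-0.3,3.0,1.15],[-0.16,0,0.6,-0.3,3.0,1.15],[-0.16,0,0.6,-0.3,3.0,1.15],[-0.16,0,0.6,-0.3,3.0,1.15]]}}

```text
time_s: 10.65
eef_pos: [483.1, -245.7, 117.6]
ee_rot: [-0.127, 0.842, 0.472, 0.227]
force: [-0.5, -0.6, -1.9]
grip_width: 0.685
```

```bash
python3 snap.py 8 wrist top; python3 - <<'E'
from bed import *
s=ctrl.sense(); delta(b2w((16,27,69)),RT)
E
```

```text
wrist 10.65 [ 483.081 -245.681  117.649] [-0.127  0.842  0.472  0.227] [-0.537 -0.588 -1.911] 0.6845679511879592 [-0.939  0.498  1.589  0.503  1.307 -0.585]
top 10.7 [ 482.297 -245.686  116.052] [-0.129  0.843  0.47   0.228] [-0.912 -0.553 -3.725] 0.6872176803612547 [-0.941  0.501  1.59   0.504  1.307 -0.587]
delta cm [-0.43  -0.039  1.222] rotvec deg [-0.116 -0.147 -0.128] final-frame cm [-0.427 -0.042  1.223]
```

View pics/wrist_8_x.png

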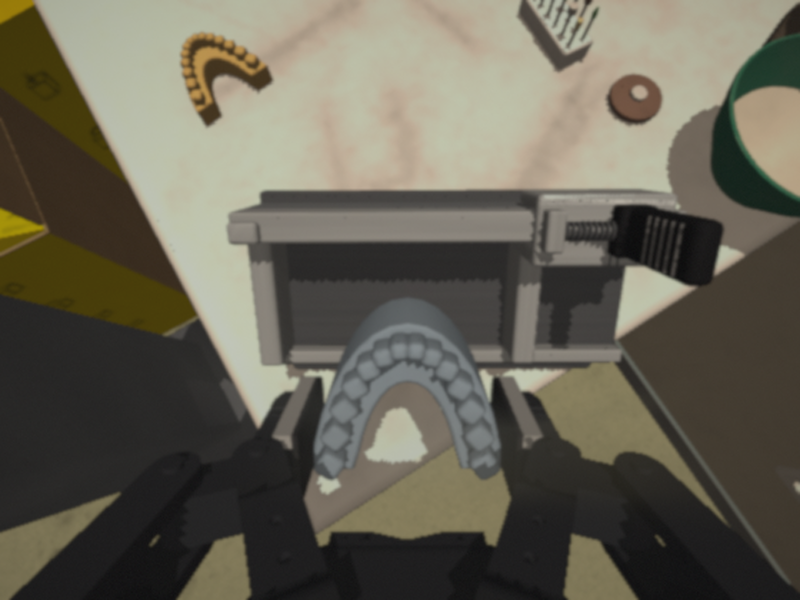

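View pics/top_8_x.png

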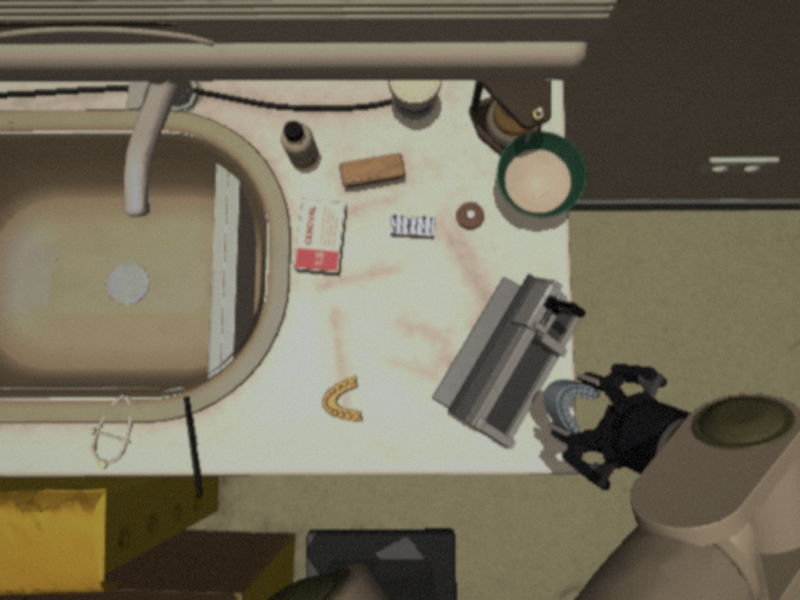

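```bash
python3 - <<'E'
import cv2
im=cv2.imread("pics/wrist_8.png")[120:270,150:345]; cv2.imwrite("pics/z12.png",cv2.resize(im,None,fx=4,fy=4,interpolation=2))
im=cv2.imread("pics/wrist_8.png")[120:270,330:525]; cv2.imwrite("pics/z13.png",cv2.resize(im,None,fx=4,fy=4,interpolation=2))
E
```

```text
(no output)
```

View pics/z12.png

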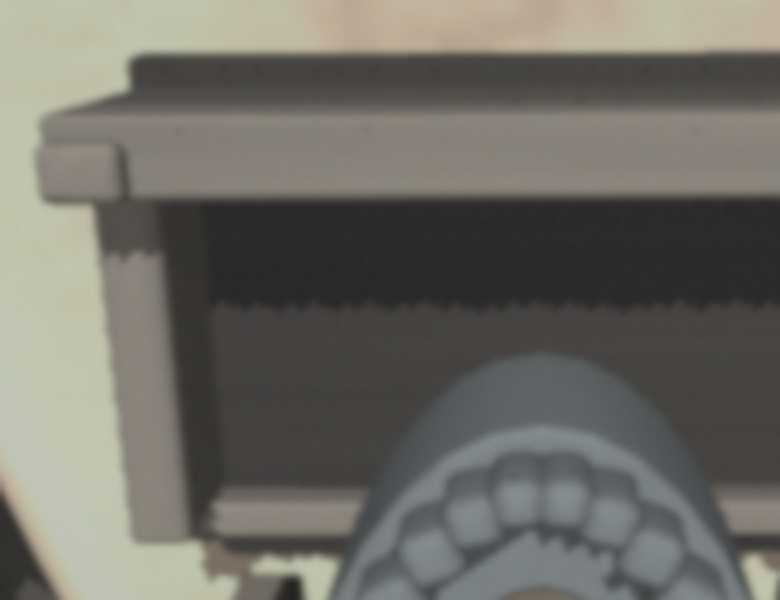

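View pics/z13.png

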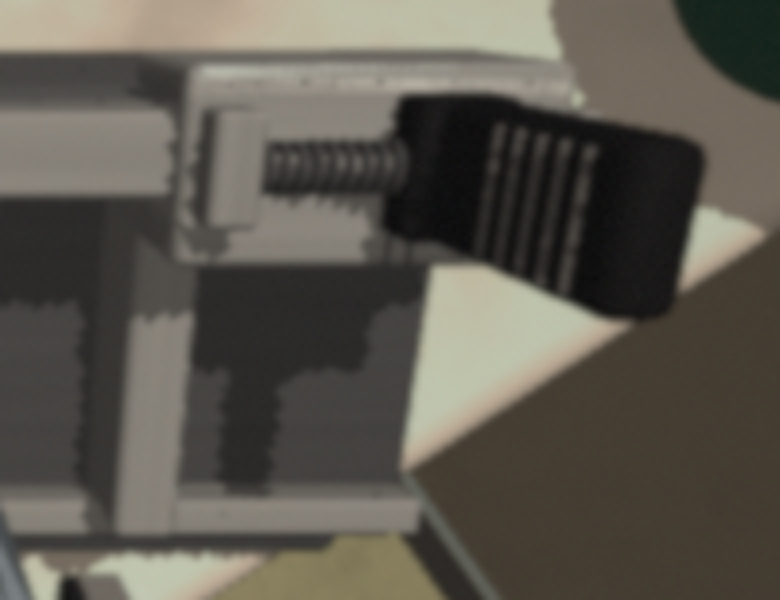

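```bash
cat > fit.py <<'E'
import bed
from bed import *
import pickle
from scipy.optimize import least_squares
w=pickle.load(open("pics/wrist_8.pkl","rb"))
A=lambda u:(u[0]/4+150-.4,u[1]/4+120-.4); Bq=lambda u:(u[0]/4+330-.4,u[1]/4+120-.4)
ob=[(A((140,197)),46,0,70),(A((760,197)),46,0,70),(A((140,110)),46,0,84),(A((760,108)),46,0,84),
(A((250,486)),0,0,0),(Bq((300,486)),0,0,0),(A((207,230)),0,1,90),(A((223,470)),0,1,90),(A((162,225)),30,1,90),(A((187,500)),30,1,90),(Bq((428,280)),0,1,-103),(Bq((408,455)),0,1,-103)]
def setb(p):
    bed.o=np.array(p[:3])*1.; bed.yaw=p[3]; x,y,n=axes_(p[3]); return np.c_[x,y,n]
def axes_(yaw):
    y=np.array([np.cos(yaw),np.sin(yaw),0]); xh=np.array([np.sin(yaw),-np.cos(yaw),0]); x=xh*np.cos(np.pi/6)+[0,0,.5]; return x,y,np.cross(x,y)
def bz(p,uv,z):
    Bm=np.c_[axes_(p[3])]; Bm=np.array(axes_(p[3])).T; oo,d=ray(w,uv); a=Bm.T@(oo-p[:3]); b=Bm.T@d; return a+b*(z-a[2])/b[2]
def res(p): return [bz(p,uv,z)[i]-v for uv,z,i,v in ob]
r=least_squares(res,[517,-240,36,np.radians(148.5)],loss="soft_l1")
print(r.x,np.degrees(r.x[3])); print(np.array(res(r.x)))
p=r.x
print("jaw top left/right edges z=30:",[bz(p,Bq(u),30)[1] for u in ((133,260),(119,500),(194,270),(177,500))])
print("jaw bottom face z0:",[bz(p,Bq(u),0)[1] for u in ((82,350),(90,470))])
print("anvil low end",bz(p,A((190,540)),30),"ledge top inner",bz(p,A((300,500)),10),"ledge outer",bz(p,A((300,535)),10))
print("fin plate tip z=108",[bz(p,Bq(u),108) for u in ((700,145),(665,318))])
E
python3 fit.py
```

```text
[ 511.413 -241.938   32.163    2.591] 148.4731812443593
[ 0.227  0.367  0.17   0.61  -0.965 -0.676 -0.234  0.698 -0.576 -0.3
  1.322 -0.379]
jaw top left/right edges z=30: [np.float64(-33.38332465282033), np.float64(-34.47902786547841), np.float64(-44.443744565517385), np.float64(-45.51597459387002)]
jaw bottom face z0: [np.float64(-32.027040664279795), np.float64(-35.571398503170265)]
anvil low end [ 0.821 89.866 30.   ] ledge top inner [ 0.257 72.418 10.   ] ledge outer [-7.767 72.899 10.   ]
fin plate tip z=108 [array([ 87.487, -75.025, 108.   ]), array([ 67.6  , -75.436, 108.   ])]
```

```bash
sed -i 's/^yaw=.*/yaw=np.radians(148.47); o=np.array([511.4,-241.9,32.2])/' bed.py; python3 - <<'E'
from bed import *
s=ctrl.sense(); print(s["force"],w2b(s["eef_pos"])); delta(b2w((19,28,-15)),RT)
E
```

```text
[-0.414 -0.197 -0.245] [26.092 22.787 82.25 ]
delta cm [-0.735 -0.498  9.724] rotvec deg [-0.131 -0.147 -0.102] final-frame cm [-0.709 -0.521  9.725]
```

>>> {"method": "move_arm", "body": {"deltas": [[-0.25,-0.17,0.6,0,0,0],[-0.25,-0.17,1.0,0,0,0],[-0.25,-0.17,1.2,0,0,0],[0,0,1.3,0,0,0],[0,0,1.3,0,0,0],[0,0,1.2,0,0,0],[0,0,1.1,0,0,0],[0,0,0.9,0,0,0],[0,0,0.7,0,0,0],[0,0,0.4,0,0,0]]}}

```text
time_s: 11.75
eef_pos: [500.6, -206.5, 28.5]
ee_rot: [-0.128, 0.843, 0.472, 0.226]
force: [0.2, -0.6, -0.8]
grip_width: 0.684
```

```bash
python3 snap.py 9 wrist; python3 - <<'E'
from bed import *
s=ctrl.sense(); print(B.T@s["force"],w2b(s["eef_pos"]))
E
```

```text
wrist 11.75 [ 500.637 -206.452   28.513] [-0.128  0.843  0.472  0.226] [ 0.18  -0.643 -0.809] 0.6844458792485393 [-0.867  0.614  1.68   0.564  1.1   -0.642]
[ 0.935  0.486 -1.018] [ 19.448  27.887 -15.72 ]
```

View pics/wrist_9_x.png

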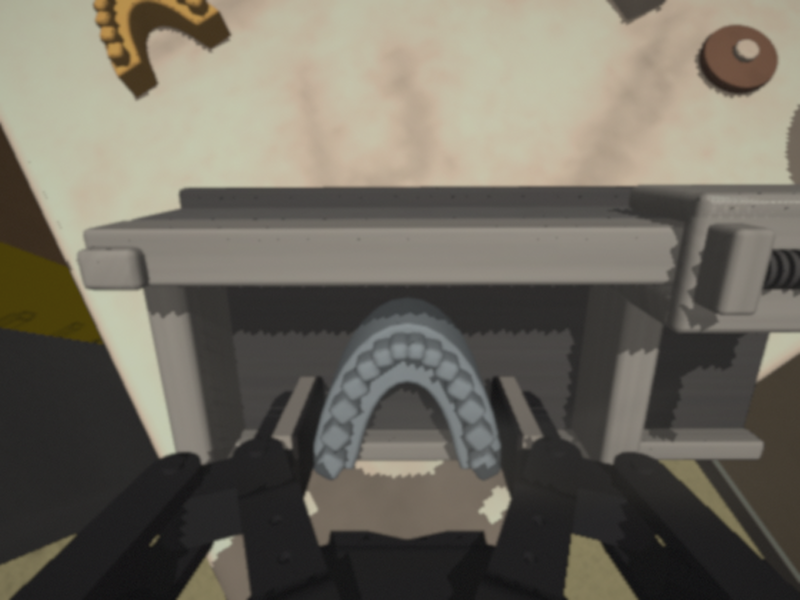

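```bash
python3 - <<'E'
from bed import *
import pickle
w=pickle.load(open("pics/wrist_9.pkl","rb"))
def bz(u,z):
    oo,d=ray(w,(u[0]*.7-.3,u[1]*.7-.3)); a=B.T@(oo-o); b=B.T@d; return a+b*(z-a[2])/b[2]
for u in ((316,465),(498,468),(330,480),(485,480)): print(u,bz(u,31.5),bz(u,38))
print("ledge check",bz((260,430),0),bz((700,430),0),bz((260,458),10),"rail",bz((400,283),46),"anvil",bz((200,400),30),"jaw",bz((606,400),30))
im=cv2.imread("pics/wrist_9.png")[280:345,200:370]; cv2.imwrite("pics/z14.png",cv2.resize(im,None,fx=4.5,fy=4.5,interpolation=2))
E
```

```text
(316, 465) [ 7.104 56.393 31.5  ] [12.262 54.768 38.   ]
(498, 468) [ 6.166 -0.932 31.5  ] [11.376  0.657 38.   ]
(330, 480) [ 1.383 52.294 31.5  ] [ 6.862 50.899 38.   ]
(485, 480) [ 1.559  2.903 31.5  ] [ 7.028  4.276 38.   ]
ledge check [-1.642 85.013  0.   ] [ -1.123 -85.657   0.   ] [-6.911 82.369 10.   ] rail [70.659 29.407 46.   ] anvil [29.365 90.357 30.   ] jaw [ 29.701 -32.2    30.   ]
```

View pics/z14.png

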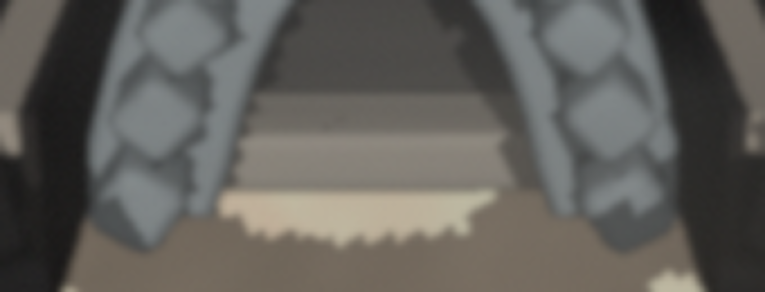

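>>> {"method": "move_arm", "body": {"deltas": [[0,0,0.1,0,0,0],[0,0,0.1,0,0,0],[0,0,0.1,0,0,0],[0,0,0.1,0,0,0],[-0.1,0,0,0,0,0],[-0.1,0,0,0,0,0],[-0.1,0,0,0,0,0],[-0.05,0,0,0,0,0],[0,0,0,0,0,0],[0,0,0,0,0,0]]}}

```text
time_s: 12.8
eef_pos: [500.0, -207.7, 23.8]
ee_rot: [-0.128, 0.843, 0.472, 0.226]
force: [-0.3, 0.5, -0.8]
grip_width: 0.688
```

```bash
cat > st.py <<'E'
from bed import *
s=ctrl.sense(); print(s["time_s"],"Fbed",B.T@s["force"],"bed",w2b(s["eef_pos"]),"grip",s["grip_width"]*85.4)
E
python3 st.py
```

```text
12.8 Fbed [-0.168  0.46  -0.793] bed [ 15.921  27.644 -18.857] grip 58.796540751058366
```

>>> {"method": "move_arm", "body": {"deltas": [[0,0,0.05,0,0,0],[0,0,0.05,0,0,0],[-0.05,0,0,0,0,0],[-0.05,0,0,0,0,0],[-0.05,0,0,0,0,0],[-0.05,0,0,0,0,0],[0,0,0,0,0,0],[0,0,0,0,0,0],[0,0,0,0,0,0],[0,0,0,0,0,0]]}}

```text
time_s: 13.8
eef_pos: [499.7, -208.0, 22.4]
ee_rot: [-0.128, 0.842, 0.472, 0.227]
force: [2.7, 4.0, 4.5]
grip_width: 0.688
```

```bash
python3 st.py
```

```text
13.8 Fbed [ 6.363 -0.195  1.506] bed [ 14.811  27.682 -19.84 ] grip 58.75039049222686
```

>>> {"method": "move_arm", "body": {"deltas": [[0.03,0,0,0,0,0],[0,0,0.05,0,0,0],[0,0,0.05,0,0,0],[0,0,0.05,0,0,0],[0,0,0,0,0,0],[0,0,0,0,0,0],[0,0,0,0,0,0],[0,0,0,0,0,0],[0,0,0,0,0,0],[0,0,0,0,0,0]]}}

```text
time_s: 14.8
eef_pos: [499.8, -208.0, 22.3]
ee_rot: [-0.128, 0.842, 0.472, 0.227]
force: [-6.7, 2.2, 16.0]
grip_width: 0.691
```

```bash
python3 st.py
```

```text
14.8 Fbed [ 6.616  6.869 14.631] bed [ 14.787  27.576 -20.008] grip 58.99683457148872
```

>>> {"method": "move_arm", "body": {"deltas": [[0,0,-0.08,0,0,0],[0,0,0,0,0,0],[0,0,0,0,0,0],[0,0,0,0,0,0],[0,0,0,0,0,0],[0,0,0,0,0,0],[0,0,0,0,0,0],[0,0,0,0,0,0],[0,0,0,0,0,0],[0,0,0,0,0,0]], "grip": 7.0}}

```text
time_s: 15.8
eef_pos: [499.7, -208.2, 21.5]
ee_rot: [-0.128, 0.843, 0.472, 0.226]
force: [-0.4, 0.2, 0.5]
grip_width: 0.826
```

```bash
python3 st.py; python3 snap.py 10 wrist
```

```text
15.8 Fbed [0.219 0.416 0.474] bed [ 14.232  27.649 -20.567] grip 70.57213017140455
wrist 15.8 [ 499.656 -208.171   21.505] [-0.128  0.843  0.472  0.226] [-0.38   0.177  0.52 ] 0.8263715476745264 [-0.87   0.626  1.682  0.567  1.088 -0.653]
```

View pics/wrist_10_x.png

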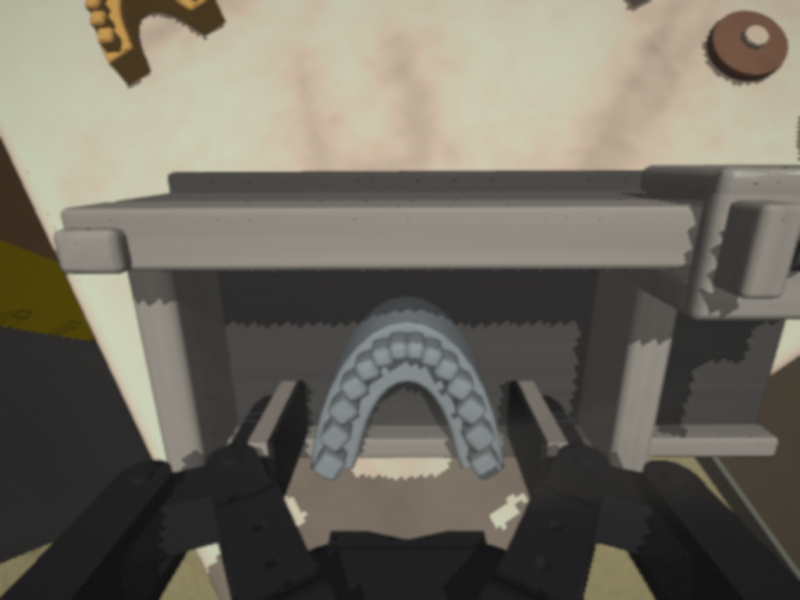

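>>> {"method": "move_arm", "body": {"deltas": [[0,0,-0.4,0,0,0],[0,0,-0.8,0,0,0],[0,0,-1.0,0,0,0],[0,0,-1.4,0,0,0],[0,0,-1.6,0,0,0],[0,0,-1.6,0,0,0],[0,0,-1.6,0,0,0],[0,0,-1.6,0,0,0],[0,0,-1.6,0,0,0],[0,0,-1.4,0,0,0]]}}

```text
time_s: 16.85
eef_pos: [465.3, -264.8, 135.7]
ee_rot: [-0.127, 0.843, 0.472, 0.226]
force: [-0.7, 0.3, 0.2]
grip_width: 0.82
```

```bash
python3 st.py; python3 snap.py 11 wrist
```

```text
16.85 Fbed [-0.018  0.757  0.292] bed [ 13.98   27.301 111.459] grip 70.03728260274002
wrist 16.85 [ 465.317 -264.805  135.716] [-0.127  0.843  0.472  0.226] [-0.73   0.258  0.244] 0.8201086955824357 [-0.986  0.475  1.571  0.483  1.361 -0.602]
```

View pics/wrist_11_x.png

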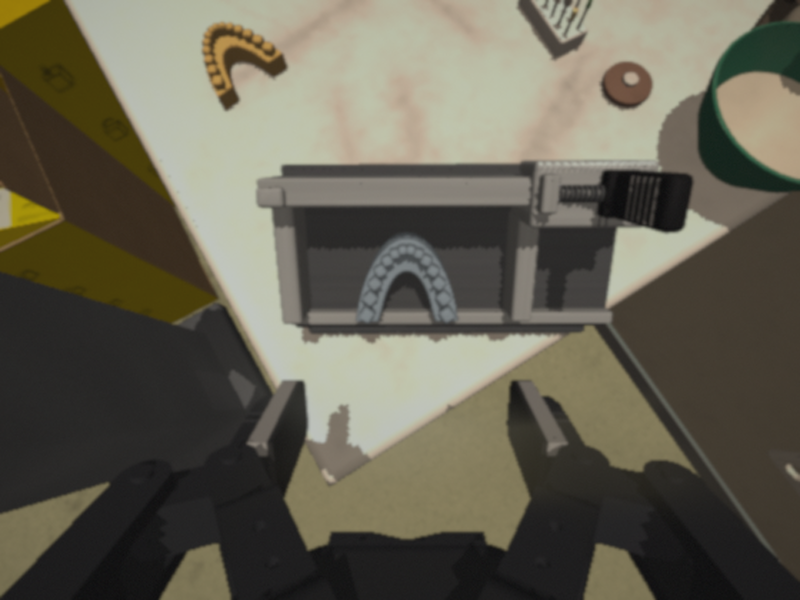

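```bash
python3 - <<'E'
from bed import *
import pickle
w=pickle.load(open("pics/wrist_11.pkl","rb"))
def bz(u,z):
    oo,d=ray(w,(u[0]*.7-.3,u[1]*.7-.3)); a=B.T@(oo-o); b=B.T@d; return a+b*(z-a[2])/b[2]
print([bz(u,108) for u in ((691,178),(683,231))],bz((516,300),30),bz((534,300),30),bz((290,250),30))
im=cv2.imread("pics/wrist_11.png")[105:170,360:490]; cv2.imwrite("pics/z15.png",cv2.resize(im,None,fx=6,fy=6,interpolation=2))
print(proj(w,b2w((77,-73,108)))/.7,proj(w,b2w((77,-68,108)))/.7,proj(w,b2w((77,-78,108)))/.7,proj(w,b2w((77,-73,64)))/.7)
s=ctrl.sense(); delta(b2w((77,-72,105)),RT)
E
```

```text
[array([ 86.536, -75.203, 108.   ]), array([ 67.375, -76.108, 108.   ])] [ 14.851 -35.642  30.   ] [ 14.866 -46.09   30.   ] [44.098 93.208 30.   ]
[679.314 204.433] [665.743 204.418] [692.885 204.448] [623.879 194.59 ]
delta cm [6.308 9.846 0.859] rotvec deg [0.138 0.026 0.044] final-frame cm [6.315 9.843 0.838]
```

View pics/z15.png

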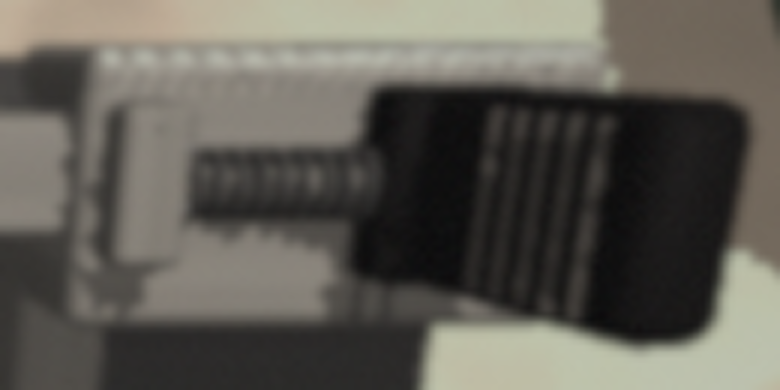

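>>> {"method": "move_arm", "body": {"deltas": [[0.7,1.1,0,0,0,0],[0.7,1.1,0,0,0,0],[0.7,1.1,0,0,0,0],[0.7,1.1,0,0,0,0],[0.7,1.1,0,0,0,0],[0.7,1.1,0,0,0,0],[0.7,1.1,0,0,0,0],[0.7,1.1,0,0,0,0],[0.7,1.0,0,0,0,0],[0,0,0,0,0,0]], "grip": 4.0, "newtons": 20}}

```text
time_s: 17.9
eef_pos: [578.5, -268.6, 166.0]
ee_rot: [-0.127, 0.842, 0.472, 0.226]
force: [-0.5, -0.8, 0.4]
grip_width: 0.47
```

```bash
python3 st.py; python3 snap.py 12 wrist side
```

```text
17.9 Fbed [-0.638 -0.004  0.797] bed [ 77.55  -71.118 109.711] grip 40.132619110877314
wrist 17.9 [ 578.454 -268.603  165.988] [-0.127  0.842  0.472  0.226] [-0.494 -0.812  0.371] 0.4699369919306477 [-0.836  0.626  1.237  0.505  1.458 -0.391]
side 17.95 [ 577.74  -268.6    165.575] [-0.127  0.843  0.472  0.226] [-0.821 -0.157 -0.297] 0.4655604923540847 [-0.837  0.625  1.239  0.505  1.457 -0.392]
```

View pics/wrist_12_x.png

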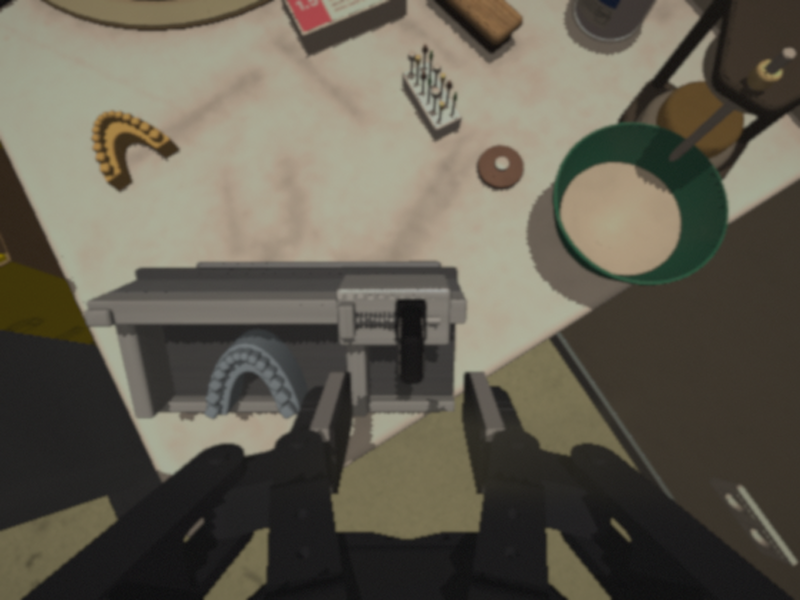

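>>> {"method": "move_arm", "body": {"deltas": [[0,0.1,0.5,0,0,0],[0,0,0.7,0,0,0],[0,0,0.8,0,0,0],[0,0,0.8,0,0,0],[0,0,0.8,0,0,0],[0,0,0.6,0,0,0],[0,0,0.5,0,0,0],[0,0,0.3,0,0,0],[0,0,0.2,0,0,0],[0,0,0,0,0,0]]}}

```text
time_s: 19.0
eef_pos: [592.3, -246.8, 120.4]
ee_rot: [-0.128, 0.843, 0.472, 0.226]
force: [-0.2, -0.1, -0.3]
grip_width: 0.47
```

```bash
python3 st.py; python3 snap.py 13 wrist side; python3 - <<'E'
import cv2
im=cv2.imread("pics/side_13.png")[90:240,250:400]; cv2.imwrite("pics/z16.png",cv2.resize(im,None,fx=4,fy=4,interpolation=2))
E
```

```text
19.0 Fbed [-0.302  0.107 -0.131] bed [ 77.098 -71.492  57.305] grip 40.167212656959336
wrist 19.0 [ 592.27  -246.797  120.377] [-0.128  0.843  0.472  0.226] [-0.194 -0.111 -0.264] 0.470342068582662 [-0.796  0.667  1.291  0.521  1.356 -0.404]
side 19.05 [ 592.274 -246.93   120.537] [-0.127  0.843  0.472  0.226] [-0.305  0.142  0.177] 0.46556702248280224 [-0.796  0.667  1.291  0.521  1.357 -0.404]
```

View pics/wrist_13_x.png

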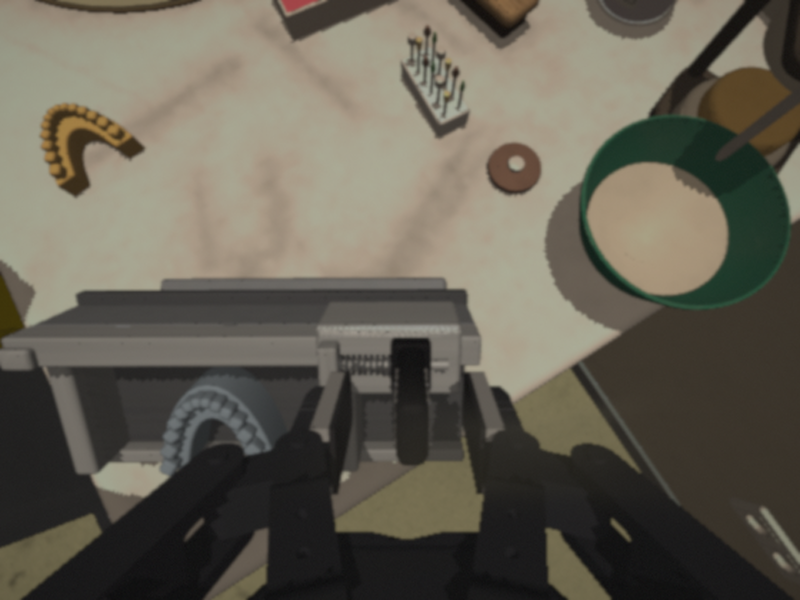

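View pics/z16.png

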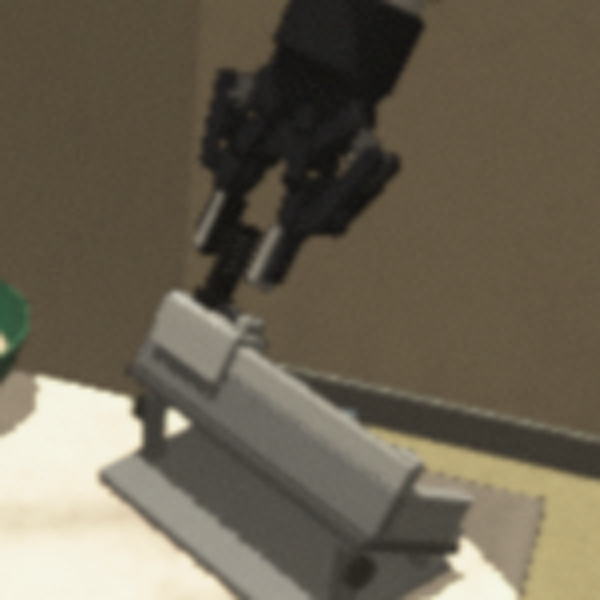

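>>> {"method": "move_arm", "body": {"deltas": [[0,0,0,0,0,0],[0,0,0,0,0,0],[0,0,0,0,0,0],[0,0,0,0,0,0],[0,0,0,0,0,0],[0,0,0,0,0,0],[0,0,0,0,0,0],[0,0,0,0,0,0],[0,0,0,0,0,0],[0,0,0,0,0,0]], "grip": 0.6, "newtons": 20}}

```text
time_s: 20.1
eef_pos: [592.3, -247.0, 120.6]
ee_rot: [-0.127, 0.843, 0.472, 0.226]
force: [-0.9, -1.4, 3.2]
grip_width: 0.111
```

```bash
python3 st.py; python3 snap.py 14 wrist
```

```text
20.1 Fbed [0.189 0.027 3.639] bed [ 77.102 -71.624  57.582] grip 9.460374106423222
wrist 20.1 [ 592.312 -246.982  120.619] [-0.127  0.843  0.472  0.226] [-0.889 -1.397  3.246] 0.11077721436092766 [-0.796  0.667  1.291  0.521  1.357 -0.404]
```

View pics/wrist_14_x.png

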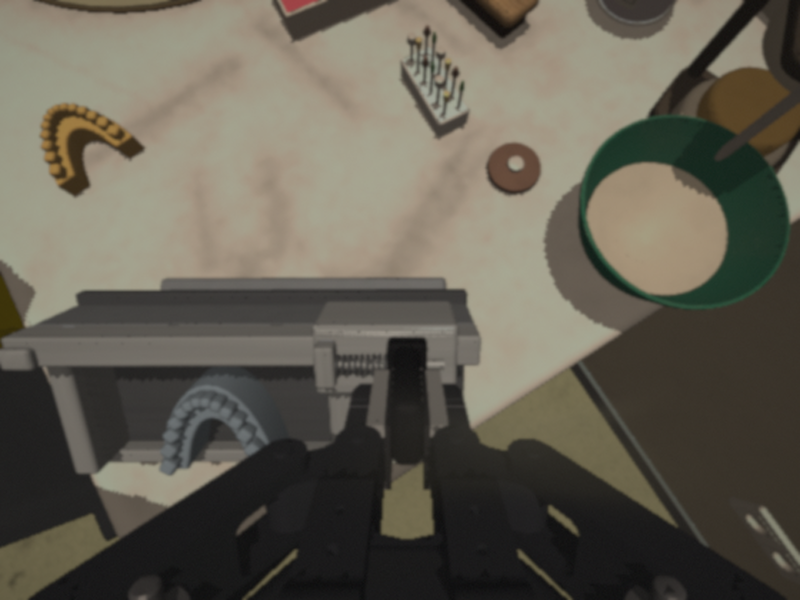

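>>> {"method": "move_arm", "body": {"deltas": [[0,-0.15,0,0,0,0],[0,-0.3,0,0,0,0],[0,-0.3,0,0,0,0],[0,-0.3,0,0,0,0],[0,-0.3,0,0,0,0],[0,-0.3,0,0,0,0],[0,-0.3,0,0,0,0],[0,-0.3,0,0,0,0],[0,-0.3,0,0,0,0],[0,-0.15,0,0,0,0]]}}

```text
time_s: 21.15
eef_pos: [568.9, -232.7, 120.6]
ee_rot: [-0.127, 0.843, 0.472, 0.226]
force: [-0.0, -4.5, 5.6]
grip_width: 0.115
```

```bash
python3 st.py; python3 snap.py 15 wrist
```

```text
21.15 Fbed [-0.517 -2.323  6.772] bed [ 77.029 -44.247  57.568] grip 9.81442415899088
wrist 21.15 [ 568.947 -232.713  120.569] [-0.127  0.843  0.472  0.226] [-0.025 -4.482  5.607] 0.11492299951979952 [-0.808  0.611  1.389  0.523  1.326 -0.435]
```

View pics/wrist_15_x.png

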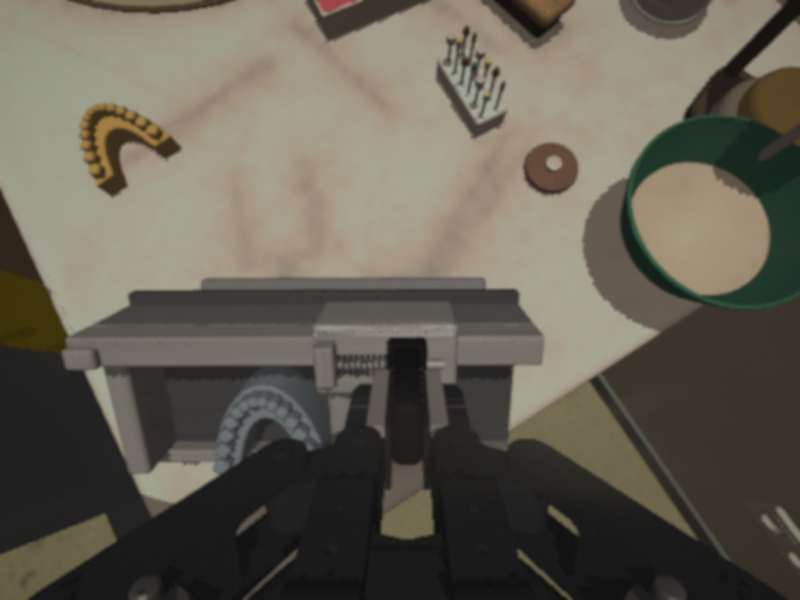

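>>> {"method": "move_arm", "body": {"deltas": [[0,-0.2,-0.02,0,0,0],[0,-0.3,-0.02,0,0,0],[0,-0.3,0,0,0,0],[0,-0.3,0,0,0,0],[0,-0.3,0,0,0,0],[0,-0.3,0,0,0,0],[0,-0.3,0,0,0,0],[0,-0.3,0,0,0,0],[0,-0.3,0,0,0,0],[0,-0.2,0,0,0,0]]}}

```text
time_s: 22.2
eef_pos: [544.9, -218.1, 120.7]
ee_rot: [-0.128, 0.843, 0.472, 0.226]
force: [1.0, -3.4, -1.2]
grip_width: 0.111
```

```bash
python3 st.py; python3 snap.py 16 wrist
```

```text
22.2 Fbed [-2.651 -2.659  0.16 ] bed [ 76.94  -16.099  57.718] grip 9.518011743227415
wrist 22.2 [ 544.875 -218.123  120.655] [-0.128  0.843  0.472  0.226] [ 1.024 -3.415 -1.187] 0.11145212814083624 [-0.82   0.556  1.483  0.525  1.298 -0.465]
```

View pics/wrist_16_x.png

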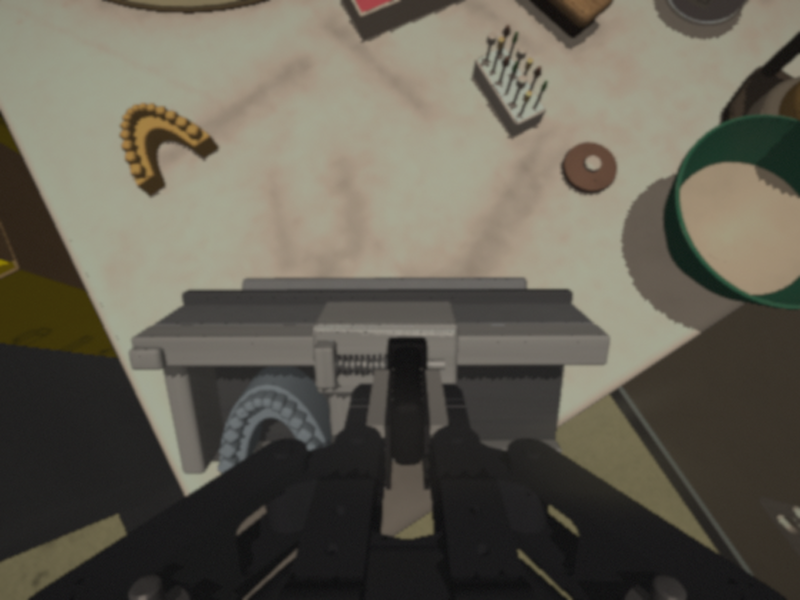

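>>> {"method": "move_arm", "body": {"deltas": [[0,-0.1,0,0,0,0],[0,-0.1,0,0,0,0],[0,-0.1,0,0,0,0],[0,-0.1,0,0,0,0],[0,-0.1,0,0,0,0],[0,-0.1,0,0,0,0],[0,0,0,0,0,0],[0,0,0,0,0,0],[0,0,0,0,0,0],[0,0,0,0,0,0]]}}

```text
time_s: 23.25
eef_pos: [540.1, -215.2, 120.7]
ee_rot: [-0.128, 0.843, 0.472, 0.226]
force: [0.1, -3.5, -6.7]
grip_width: 0.113
```

```bash
python3 st.py; python3 snap.py 17 wrist; python3 - <<'E'
import cv2
im=cv2.imread("pics/wrist_17.png")[190:340,120:345]; cv2.imwrite("pics/z17.png",cv2.resize(im,None,fx=3.5,fy=3.5,interpolation=2))
E
```

```text
23.25 Fbed [-5.849 -1.913 -4.324] bed [ 76.976 -10.467  57.773] grip 9.666641228467805
wrist 23.25 [ 540.077 -215.174  120.721] [-0.128  0.843  0.472  0.226] [ 0.112 -3.475 -6.669] 0.11319252023966983 [-0.823  0.545  1.502  0.525  1.292 -0.471]
```

View pics/z17.png

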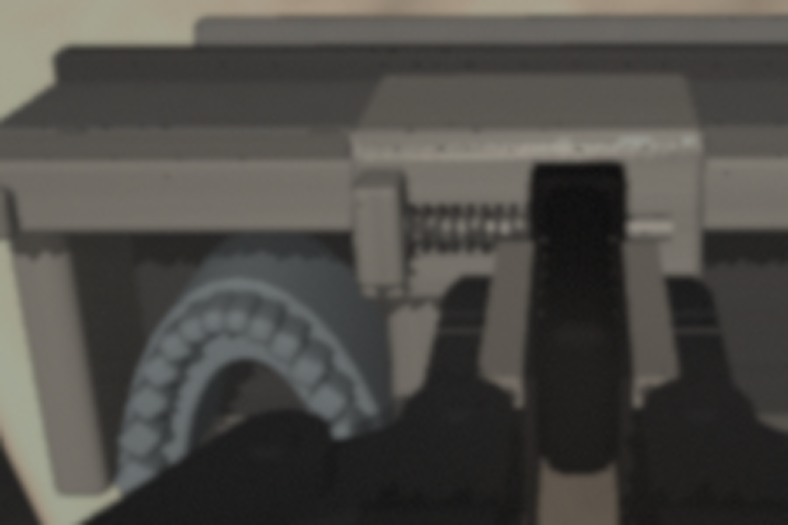

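>>> {"method": "move_arm", "body": {"deltas": [[-0.02,-0.05,0.02,0,0,0],[0,-0.05,0,0,0,0],[0,-0.05,0,0,0,0],[0,-0.05,0,0,0,0],[0,-0.05,0,0,0,0],[0,0,0,0,0,0],[0,0,0,0,0,0],[0,0,0,0,0,0],[0,0,0,0,0,0],[0,0,0,0,0,0]]}}

```text
time_s: 24.3
eef_pos: [538.2, -214.1, 120.7]
ee_rot: [-0.127, 0.843, 0.472, 0.226]
force: [3.3, -4.6, -4.6]
grip_width: 0.114
```

```bash
python3 st.py
```

```text
24.3 Fbed [-4.245 -5.218 -2.904] bed [76.957 -8.331 57.802] grip 9.738276003029725
```

```bash
python3 snap.py 18 wrist; python3 st.py; python3 - <<'E'
import cv2,numpy as np
o=[]
for n in (17,18):
    im=cv2.imread(f"pics/wrist_{n}.png")[220:275,215:335]; o.append(cv2.resize(im,None,fx=6,fy=5,interpolation=2))
cv2.imwrite("pics/z18.png",np.vstack(o))
E
```

```text
wrist 24.3 [ 538.24  -214.084  120.736] [-0.127  0.843  0.472  0.226] [ 3.284 -4.624 -4.637] 0.11403133493009045 [-0.824  0.54   1.51   0.526  1.289 -0.474]
24.35 Fbed [-4.513 -5.047 -2.561] bed [76.943 -8.317 57.782] grip 9.46407553221843
```

View pics/z18.png

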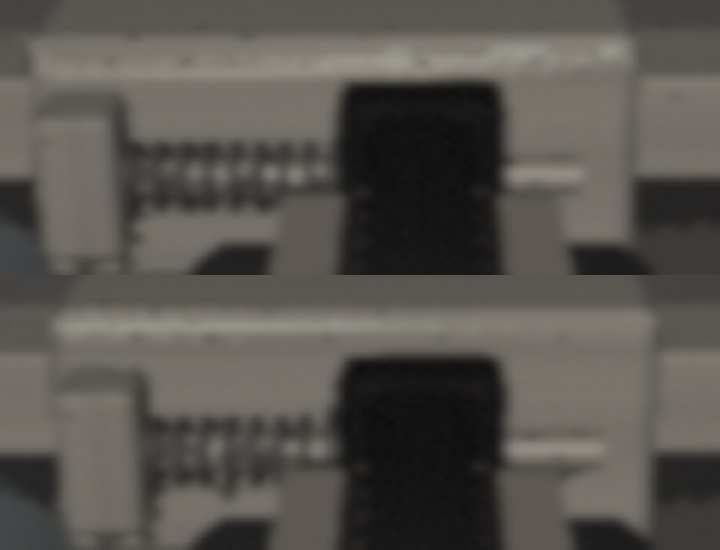

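>>> {"method": "move_arm", "body": {"deltas": [[-0.01,-0.05,0.01,0,0,0],[0,-0.04,0,0,0,0],[0,0,0,0,0,0],[0,0,0,0,0,0],[0,0,0,0,0,0],[0,0,0,0,0,0],[0,0,0,0,0,0],[0,0,0,0,0,0],[0,0,0,0,0,0],[0,0,0,0,0,0]]}}

```text
time_s: 25.35
eef_pos: [537.6, -213.7, 120.7]
ee_rot: [-0.127, 0.843, 0.472, 0.227]
force: [4.2, -4.1, -4.2]
grip_width: 0.111
```

```bash
python3 st.py; python3 snap.py 19 wrist;  python3 st.py; python3 - <<'E'
import cv2,numpy as np
o=[]
for n in (17,19):
    im=cv2.imread(f"pics/wrist_{n}.png")[220:275,215:335]; o.append(cv2.resize(im,None,fx=6,fy=5,interpolation=2))
cv2.imwrite("pics/z19.png",np.vstack(o))
E
```

```text
25.35 Fbed [-3.24  -5.67  -3.033] bed [76.938 -7.604 57.782] grip 9.496795283282834
wrist 25.35 [ 537.616 -213.709  120.71 ] [-0.127  0.843  0.472  0.227] [ 4.159 -4.064 -4.247] 0.11120369184171935 [-0.825  0.538  1.513  0.527  1.288 -0.476]
25.4 Fbed [-3.039 -6.965 -2.346] bed [76.971 -7.613 57.8  ] grip 9.55864936747296
```

View pics/z19.png

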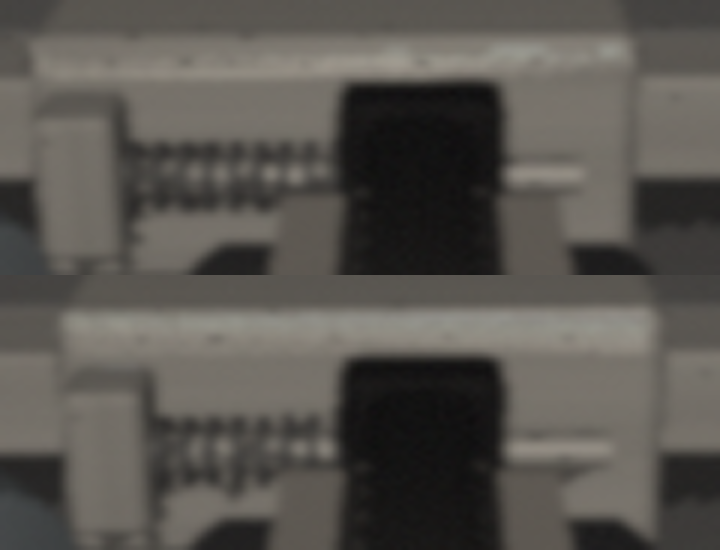

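View pics/wrist_19_x.png

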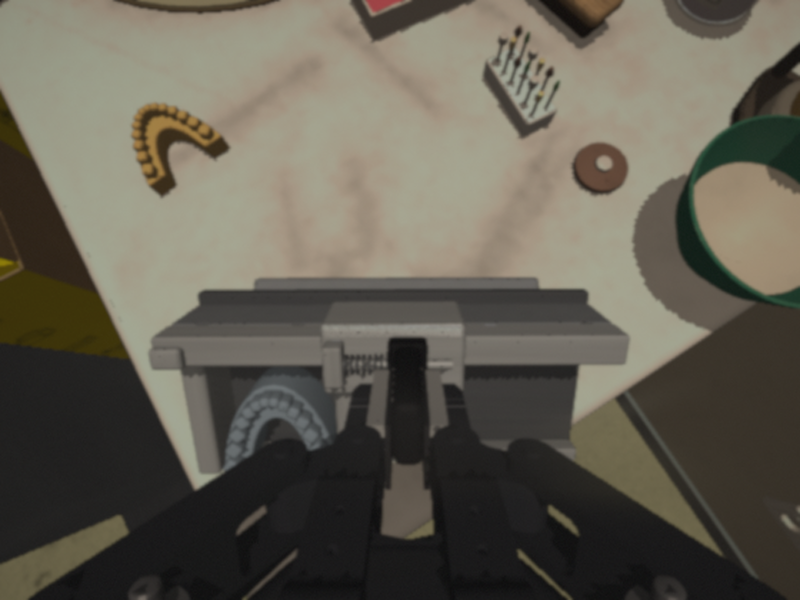

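>>> {"method": "move_arm", "body": {"deltas": [[0,0,0,0,0,0],[0,0,0,0,0,0],[0,0,0,0,0,0],[0,0,0,0,0,0],[0,0,0,0,0,0],[0,0,0,0,0,0],[0,0,0,0,0,0],[0,0,0,0,0,0],[0,0,0,0,0,0],[0,0,0,0,0,0]]}}

```text
time_s: 26.4
eef_pos: [537.6, -213.7, 120.7]
ee_rot: [-0.127, 0.843, 0.472, 0.227]
force: [4.3, -5.2, -3.4]
grip_width: 0.111
```

```bash
python3 st.py
```

```text
26.4 Fbed [-3.63  -6.392 -1.83 ] bed [76.944 -7.606 57.803] grip 9.442879515777204
```

>>> {"method": "move_arm", "body": {"deltas": [[0,0,0,0,0,0],[0,0,0,0,0,0],[0,0,0,0,0,0],[0,0,0,0,0,0],[0,0,0,0,0,0],[0,0,0,0,0,0],[0,0,0,0,0,0],[0,0,0,0,0,0],[0,0,0,0,0,0],[0,0,0,0,0,0]], "grip": 3.6}}

```text
time_s: 27.4
eef_pos: [537.1, -213.5, 120.4]
ee_rot: [-0.128, 0.843, 0.472, 0.226]
force: [0.6, -0.3, -0.6]
grip_width: 0.422
```

```bash
python3 st.py; python3 snap.py 20 wrist
```

```text
27.4 Fbed [-0.219 -0.689 -0.589] bed [76.775 -7.078 57.575] grip 36.05188277841986
wrist 27.4 [ 537.149 -213.465  120.449] [-0.128  0.843  0.472  0.226] [ 0.643 -0.271 -0.62 ] 0.4221531941266962 [-0.825  0.538  1.513  0.526  1.289 -0.476]
```

View pics/wrist_20_x.png

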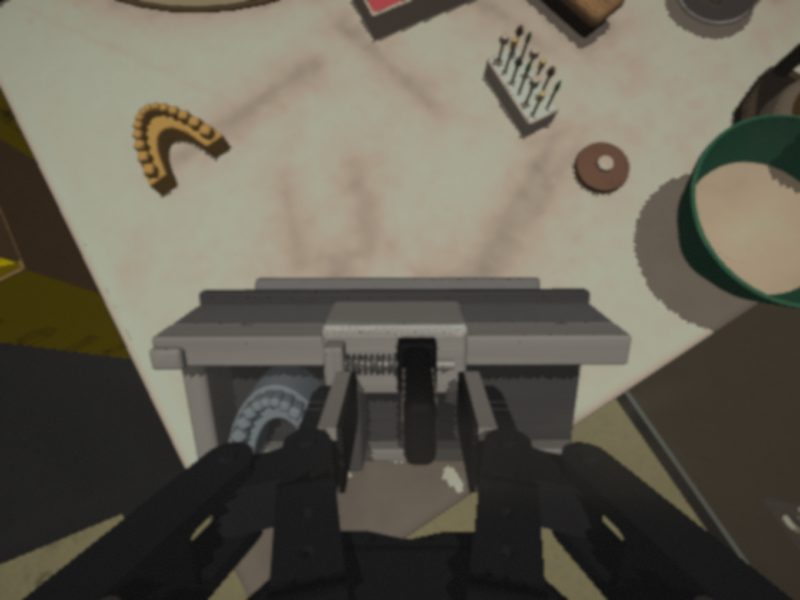

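Released; the fin sprang back and the carriage stayed. Withdraw straight out.

>>> {"method": "move_arm", "body": {"deltas": [[0,0,-0.5,0,0,0],[0,0,-0.8,0,0,0],[0,0,-1.2,0,0,0],[0,0,-1.4,0,0,0],[0,0,-1.5,0,0,0],[0,0,-1.5,0,0,0],[-0.8,0,-1.5,0,0,0],[-1.0,0,-1.5,0,0,0],[-1.0,0,-1.2,0,0,0],[-0.8,0,-0.8,0,0,0]]}}

```text
time_s: 28.45
eef_pos: [489.2, -292.3, 206.3]
ee_rot: [-0.127, 0.843, 0.472, 0.226]
force: [0.3, 0.7, -0.1]
grip_width: 0.424
```

```bash
python3 st.py; python3 snap.py 21 wrist; python3 - <<'E'
import cv2
im=cv2.imread("pics/wrist_21.png")[130:290,150:370]; cv2.imwrite("pics/z21.png",cv2.resize(im,None,fx=3.6,fy=3.6,interpolation=2))
E
```

```text
28.45 Fbed [ 0.636  0.061 -0.426] bed [ 39.801  -7.456 178.067] grip 36.205707002269364
wrist 28.45 [ 489.22  -292.308  206.311] [-0.127  0.843  0.472  0.226] [ 0.347  0.683 -0.051] 0.42395441454647964 [-0.978  0.477  1.369  0.474  1.536 -0.502]
```

View pics/wrist_21_x.png

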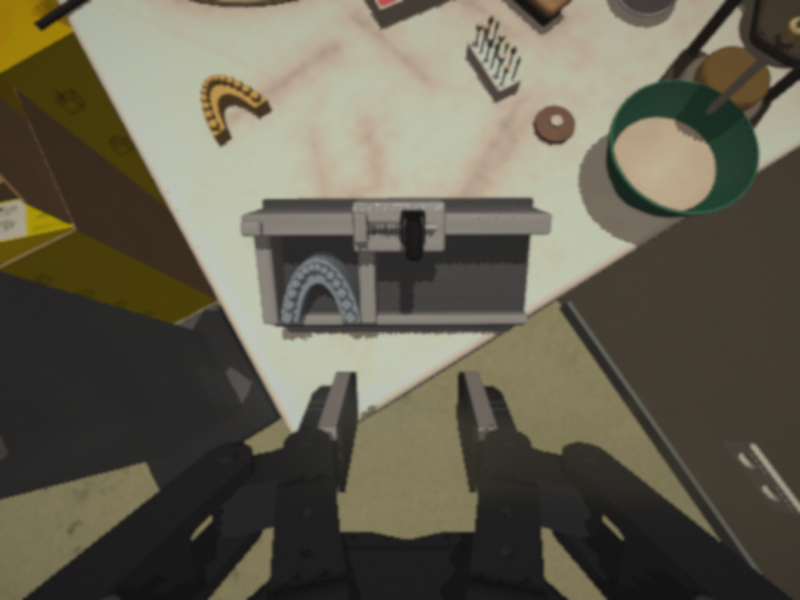

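View pics/z21.png

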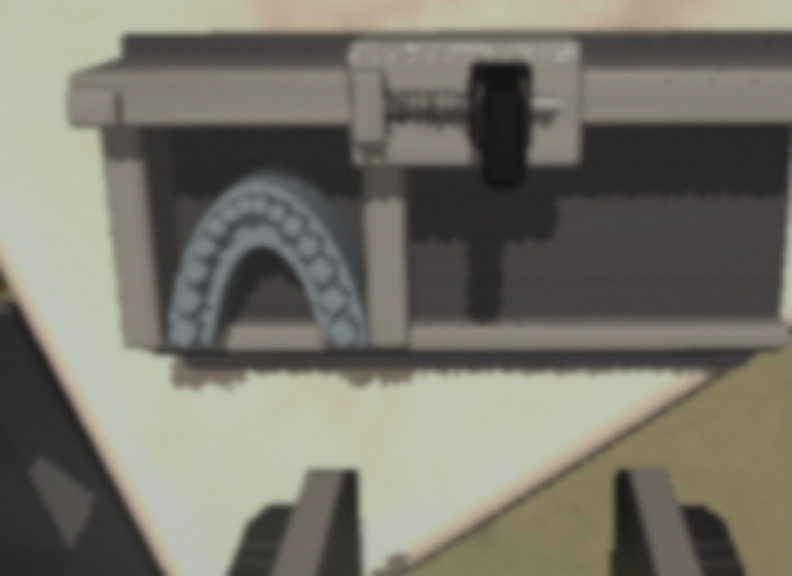

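```bash
python3 - <<'E'
from bed import *
import pickle
w=pickle.load(open("pics/wrist_21.pkl","rb"))
def bz(u,z):
    oo,d=ray(w,(u[0]/3.6+150-.4,u[1]/3.6+130-.4)); a=B.T@(oo-o); b=B.T@d; return a+b*(z-a[2])/b[2]
for u in ((170,345),(205,346),(330,347),(364,348)): print("heel z26",bz(u,26))
print("ledge inner",bz((270,322),0),"outer",bz((270,347),10),"anvil top edge",bz((155,300),30),"jaw face",bz((369,300),30))
E
python3 st.py
```

```text
heel z26 [-0.313 88.543 26.   ]
heel z26 [-0.623 77.98  26.   ]
heel z26 [-0.899 40.177 26.   ]
heel z26 [-1.21  29.901 26.   ]
ledge inner [-2.178 63.241  0.   ] outer [-7.043 61.678 10.   ] anvil top edge [15.374 90.48  30.   ] jaw face [15.448 27.439 30.   ]
28.5 Fbed [-0.508 -0.479  1.8  ] bed [ 38.749  -7.628 178.574] grip 35.955849225352445
```

```bash
python3 -c "
from rig import order; print(order.finish_job())"
```

```text
the job is handed in; nothing more can be done
None
```

The taller (blue-grey) cast is lying in the caliper, teeth up, with its heel against the ledge and both jaws closed on it. I handed the job in at about 28.5 s.

- **Placing:** I laid the cast on the bed between the open jaws, let go of it and withdrew before touching the fin.
- **Gauging:** I gripped the thumb fin and slid the jaw until the cast was caught. The fin's spring travel was about 2.8 mm by picture and the push about 6 N. Both lie between the force marks. I held it there for about 2 s, then released the fin, which sprang back, and withdrew.
- **Last checks:**
  - The cast is square on the ledge, with its heel within about 1 mm.
  - It measures about 59 mm across the heel by eye. By the pictures the jaw faces stand 61–63 mm apart. That 2–4 mm difference is about the calibration error.
  - The jaw stayed put, the other things looked unmoved, and the gripper is clear.
- **First grasp missed:** The visible fingertips stood about 25–35 mm behind the stated tool point. My first close went over the cast without touching it, so I lowered the hand and gripped again. I used the measured offset from then on.

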